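Load the ink-stick magazine

ROBOT

A 6-joint arm with a two-finger parallel gripper is mounted at the origin on the work surface. World frame = base frame: x ahead of the robot, y to its left, z up, the work surface at z = 0. Lengths are in mm, angles in degrees, forces in N, time in s.
With the tool pointing down it reaches from about 300 to 850 mm from the base axis. Payload 4.2 kg.
Tool frame: the origin (TCP) lies at the very end of the fingers, on their centre line; the grasp point (between the pads) lies 19 mm behind it (env.grasp_offset is the distance from the TCP to the grasp point, in mm); z points along the fingers, y is the line along which they close (so a half turn about z gives the same grasp; the last joint's range is limited). The gripper opens to 91 mm and grips with 3 to 60 N. Pads are 32 mm wide; open, the fingers measure 118 mm over their backs; the gripper's body (76 mm by 178 mm) begins 60 mm behind the grasp point.
Start: joints at [63.197, 18.312, 89.639, -0, 72.044, -1.146], TCP at [248.97, 518.321, 213.976] pointing down, gripper open.
Joint ranges: [-177.97, 177.97], [-48.28, 115.42], [12.27, 149.76], [-77.06, 257.06], [2.81, 150.46], [-146.56, 146.56]. Speed limits (degrees/s): [147.25, 147.25, 180, 180, 180, 180].

INTERFACE

Orientations are given as [roll, pitch, yaw] about the fixed x, y, z axes, in that order (R = Rz(yaw) Ry(pitch) Rx(roll)).
In Python, from workcell import env gives the robot as it stands. The module is installed in compiled form; this text tells all that it offers.
- The arm moves only by the tool send_rows, never from a script. Its argument "motion" is a list of rows, each an object of numbers: "tx", "ty", "tz": the shift along the tool's x, y, z in units of 500 mm (1.0 is 500 mm); "rx", "ry", "rz": the turn, a rotation vector about the tool's x, y, z in units of 30 degrees (1.0 is 30 degrees); "gripper": the closure, from -1 (fully open) to 1 (shut). In form: [{"tx": .., "ty": .., "tz": .., "rx": .., "ry": .., "rz": .., "gripper": ..}, ...]. A call has 1 to 12 rows; each row shifts and turns the commanded pose from where the row before left it, along the tool's axes as they then stand; what a row does not reach is not made up. A row lasts 1/8 s, in which the tool goes at most 62.5 mm and 10.7 degrees, less where a joint would pass 70% of its speed; a pose out of reach is approached as far as the arm can. A call with a number of a shift or a turn outside -1 to 1 is refused whole. A call with a gripper value outside its range is refused whole. The fingers move at their own pace and stop on an object; "grip_force" is the grip in N (left out, the last holds). Time passes only in rows, so rows that do not move let the fingers close. It gives the time, the measured TCP pose, the force, the opening and the grip force at its end, in the units of the state.
- env.state(): the state, without advancing time (a new reading comes with each control period).
- env.grab_frame(name): name is "scene" or "side" or "wrist"; returns a dict with "frame" (400x640x3 uint8, red, green, blue), "vertical_fov" (degrees; the focal length in pixels is half the picture's height over the tangent of half this angle, whatever the lens; pixels are square), "cx", "cy" (the principal point, pixels), "rvec" (rotation vector, rad) and "tvec" (3), from world to camera coordinates, as OpenCV has them; the wrist camera has in their place "T_tool_cam" (4x4, takes a point from camera to tool coordinates, whose origin is the TCP and whose axes are the flange's). Camera axes: x right, y down, z forward; pixel columns grow to the right and rows downward; lengths in mm; the calibration is good to about 2 mm. A picture is of the moment at which its call begins: read the wrist's pose just before it. There is no depth.
- env.job_done(): hands the job in; it is judged then, once.
The state is a dict: "time_s": time; "qpos": joint angles; "qvel": joint speeds; "effort": joint torques, N m; "ee_pos": TCP position; "ee_rot": TCP orientation; "force": force on the tool from outside, world axes, zero at the start; "torque": the same for the moment, N m; "gripper_width": finger opening in mm; "gripper_force": force on a finger pad.
Only numpy, scipy, OpenCV 4.12 (cv2) and the standard library are available. Lean on these libraries where they do the work, as an engineer would, in place of code of your own. Each camera call takes 0.05 s, during which the arm holds its last target. There are 200 camera calls.

TASK

Load the ink-stick magazine beside the press console: unlock the lid by turning the red ball knob a full quarter turn, raise the lid a little, push the yellow safety catch fully across to free it, and only then swing the lid open to lean back past upright. Lay every ink stick that is out on the bench flat and lengthwise in the lane whose floor strip has its colour, then shut the lid completely and turn the ball knob fully back to locked. Leave the other things on the bench where they are.

Things in the scene. Friction and masses are not known exactly. Their poses are not given: they have to be found in the camera images.
- magazine: The magazine: white tray under a blue hinged lid on a dark base plate (x -140..140, y -220..120 mm, top 6 mm); fixed, placed differently each time. Origin: tray centre at table height, z up; x runs across the four lanes and along the hinge; hinge at +y; lid's free edge, red ball knob and catch at -y. Tray 240 x 200 mm outside, walls 5 mm, rim 56 mm high.
- lid (a joint): Lid angle, rad: 0 shut, 1.57 upright, 2.2 stop (leaning back). Stiff friction hinge: about 5 N at the handle moves it and it stays where it is left. While the ball knob is locked it lifts only about 0.03. While the safety catch is engaged it stops at about 0.16.
- lid_handle (a point): Middle of the lid's round steel handle bar: 14 mm thick, 70 mm long, parallel to the hinge, on two slanting struts at its ends; centre line 20 mm beyond the lid's free edge and 38 mm above the level of its top face (lid 8 mm thick). The point turns with the lid: x along the bar, -y from hinge to free edge, z out of the lid's top face.
- lid_hinge (a point): Middle of the hinge line, 57 mm above the table, at magazine y = +100 mm; the line is along the magazine's x. With lid angle a the handle is, in the magazine's axes, at hinge + (0, -225 cos a + 46 sin a, 225 sin a + 46 cos a) mm. The point turns with the lid.
- ball_knob (a joint): Angle of the ball knob about its upright axis, rad, counter-clockwise from above: 0 locked (steel cam arm under the ball points over the lid, 6 mm above its edge), 1.57 stop, fully unlocked (arm clear of the lid). Starts at 0 to 0.12. Stiff (about 0.12 N m), stays where left; the lid must be flat shut for the arm to pass back over it.
- knob_ball (a point): Centre of the red ball, 54 mm diameter, 119 mm above the table, on the knob's axis (magazine x -85, y -185 mm). Smooth and slippery (friction 0.4): it turns only when pressed across its widest part, at the height of this centre, with a firm grip (30 N or more). Under it a stem 18 mm thick and the cam arm (top 79 mm above the table, reaching 96 mm from the axis).
- catch (a joint): Position of the sliding safety catch, m: 0 engaged (its steel hook stands over the lid's front lug), 0.030 stop, fully released. Slides along the magazine's +x, about 3 N of friction, stays where it is left. With the lid shut the lug blocks it; it slides only while the lid is raised 0.085 to 0.155 rad. Once released the lid opens and shuts freely.
- catch_paddle (a point): Upper part of the catch's yellow upright paddle, mid-thickness: 10 mm thick in the magazine's x, 30 mm wide in y; the point is 100 mm above the table, the paddle's top 112 mm. Push its -x face towards +x. The steel hook (top 113 mm) stands beside it, centred 27 mm nearer the lid.
- lane_cyan_mid (a point): Middle of the top of the cyan floor strip of the lane meant for cyan ink, 12 mm above the table; strip 50 x 186 mm, along y; axes as the magazine's. The lane is 54 mm wide and 190 mm long between dividers 4 mm thick whose tops are 34 mm above the table (outer lanes: tray wall on one side). Which lane has which colour changes. Hidden until the lid is open.
- lane_magenta_mid (a point): Middle of the top of the magenta floor strip of the lane meant for magenta ink, 12 mm above the table; strip 50 x 186 mm, along y; axes as the magazine's. The lane is 54 mm wide and 190 mm long between dividers 4 mm thick whose tops are 34 mm above the table (outer lanes: tray wall on one side). Which lane has which colour changes. Hidden until the lid is open.
- lane_yellow_mid (a point): Middle of the top of the yellow floor strip of the lane meant for yellow ink, 12 mm above the table; strip 50 x 186 mm, along y; axes as the magazine's. The lane is 54 mm wide and 190 mm long between dividers 4 mm thick whose tops are 34 mm above the table (outer lanes: tray wall on one side). Which lane has which colour changes. Hidden until the lid is open.
- lane_black_mid (a point): Middle of the top of the black floor strip of the lane meant for black ink, 12 mm above the table; strip 50 x 186 mm, along y; axes as the magazine's. The lane is 54 mm wide and 190 mm long between dividers 4 mm thick whose tops are 34 mm above the table (outer lanes: tray wall on one side). Which lane has which colour changes. Hidden until the lid is open.
- ink_cyan_mid (a point): Centre of the cyan solid-ink stick, a block 58 mm (its x) x 36 mm (its y) x 40 mm high, about 0.1 kg, lying on the table, centre 20 mm up. May be absent. In a lane its long side lies along the lane; grip it by its two end faces (58 mm apart) so that the fingers fit in the lane.
- ink_magenta_mid (a point): Centre of the magenta solid-ink stick, a block 58 mm (its x) x 36 mm (its y) x 40 mm high, about 0.1 kg, lying on the table, centre 20 mm up. May be absent. In a lane its long side lies along the lane; grip it by its two end faces (58 mm apart) so that the fingers fit in the lane.
- ink_yellow_mid (a point): Centre of the yellow solid-ink stick, a block 58 mm (its x) x 36 mm (its y) x 40 mm high, about 0.1 kg, lying on the table, centre 20 mm up. May be absent. In a lane its long side lies along the lane; grip it by its two end faces (58 mm apart) so that the fingers fit in the lane.
- ink_black_mid (a point): Centre of the black solid-ink stick, a block 58 mm (its x) x 36 mm (its y) x 40 mm high, about 0.1 kg, lying on the table, centre 20 mm up. May be absent. In a lane its long side lies along the lane; grip it by its two end faces (58 mm apart) so that the fingers fit in the lane.
- loupe: Bystander, not to be disturbed: round black-topped magnifier loupe, 44 mm across, 40 high; origin at its underside.
- tape_roll: Bystander, not to be disturbed: clear tape roll lying flat, 84 mm across, 24 high; origin at its underside.
- densitometer: Bystander, not to be disturbed: white hand-held colour-measuring instrument, 160 x 60 x 58 mm; origin at its underside.
- ink_can_b: Bystander, not to be disturbed: ink can with a magenta band, 100 mm across, 79 high; origin at its underside.
- swatch_fan: Bystander, not to be disturbed: fan of colour cards, about 140 x 70 x 12 mm; origin at its underside.
Mind the look-alikes: they are no part of the job. What is meant by the part that bears ink_magenta_mid is not blue, and is the larger of those in its own colour.

How it is judged:
By the outcome, as a careful person would: the job done as asked, in the order asked, and still so for the second after the job is handed in, with the robot touching nothing.
Of ink_cyan, ink_magenta, ink_yellow, ink_black only 2 to 4 are there at a start; the rules pass over those that are not, and their reading is None.
At some moment in a run one of ink_cyan, ink_magenta, ink_yellow, ink_black may be knocked a few centimetres aside while the robot is not near it.
It also fails if it takes over 210 s, if anything falls off the work surface, if the arm or the gripper's body presses on something with over 40 N, if the wrist force passes 120 N, or if a joint passes its speed limit or range.

## Working session

There is one attempt and no reset: what is moved stays moved. The work goes in short steps, Python scripts to look and compute and a tool call to move; the robot and the scene stay as the last step left them, time stands still between calls to the robot, and variables do not carry over. Pictures are saved under pics/ and viewed, at most 14 in all, crops included, and the job is handed in when it is done.

Besides the shell and the picture viewer there is one more tool, called after "Call:" by a JSON object that holds its "fn" and its "kwargs". send_rows: Moves the arm, as the interface text tells. Shifts and turns lie within -1 to 1; 1 stands for 500 mm of shift or 30 degrees of turn. Its arguments: {"type":"object","properties":{"motion":{"type":"array"},"grip_force":{"type":"number"}},"required":["motion"]}

```bash
mkdir -p pics; cat > h.py <<'E'
import numpy as np, cv2
from workcell import env
from scipy.spatial.transform import Rotation as R
def tool():
    s=env.state(); T=np.eye(4); T[:3,3]=s["ee_pos"]; T[:3,:3]=R.from_euler('xyz',s["ee_rot"],degrees=True).as_matrix(); return T
def grab(n):
    T=tool(); f=env.grab_frame(n); im=cv2.cvtColor(f["frame"],cv2.COLOR_RGB2BGR)
    h=im.shape[0]; fl=h/2/np.tan(np.radians(f["vertical_fov"])/2)
    if n=="wrist": C=T@np.array(f["T_tool_cam"]); 
    else:
        C=np.eye(4); Rm=cv2.Rodrigues(np.array(f["rvec"],float))[0]; C[:3,:3]=Rm.T; C[:3,3]=-Rm.T@np.array(f["tvec"],float).ravel()
    return im,dict(C=C,f=fl,cx=f["cx"],cy=f["cy"])
def ray(c,u,v):
    d=c["C"][:3,:3]@np.array([(u-c["cx"])/c["f"],(v-c["cy"])/c["f"],1]); return c["C"][:3,3],d/np.linalg.norm(d)
def onz(c,u,v,z):
    o,d=ray(c,u,v); return o+d*(z-o[2])/d[2]
def proj(c,p):
    q=c["C"][:3,:3].T@(np.array(p,float)-c["C"][:3,3]); return np.array([c["f"]*q[0]/q[2]+c["cx"],c["f"]*q[1]/q[2]+c["cy"]])
E
python3 - <<'E'
from h import *
import pickle
s=env.state(); print(s)
for n in("scene","side","wrist"):
    im,c=grab(n); cv2.imwrite(f"pics/{n}0.png",im); pickle.dump((im,c),open(f"{n}0.pkl","wb")); print(n,c)
E
```

```text
{'time_s': 0.0, 'qpos': array([ 6.31973420e+01,  1.83485701e+01,  8.97070234e+01, -8.15755034e-04,
        7.20413355e+01, -1.14455455e+00]), 'qvel': array([-0.0157466 , -0.00022001, -0.07683529, -0.0317144 , -0.05874884,
       -0.00813429]), 'effort': array([-1.22574693e-03, -4.12453866e+01, -2.31970024e+01,  7.25435000e-02,
        4.56866424e-02, -1.18841376e-04]), 'ee_pos': array([248.74018609, 517.85850746, 213.14686301]), 'ee_rot': array([-1.79903075e+02, -1.16072093e-03,  1.54342148e+02]), 'force': array([ 0.00403897,  0.13175238, -0.37072987]), 'torque': array([ 0.01300543,  0.03756752, -0.00117356]), 'gripper_force': 0.0, 'gripper_width': 91.03467042403439}
scene {'C': array([[-4.46065041e-01,  6.19703135e-01, -6.45750729e-01,
         1.44020323e+03],
       [ 8.94932918e-01,  3.17704068e-01, -3.13303683e-01,
         4.22698546e+02],
       [ 1.10023589e-02, -7.17657404e-01, -6.96309413e-01,
         1.05044277e+03],
       [ 0.00000000e+00,  0.00000000e+00,  0.00000000e+00,
         1.00000000e+00]]), 'f': np.float64(483.33568539421367), 'cx': 308.79621104554735, 'cy': 2
[... 199 characters left out ...]

       [-1.35906280e-02, -8.59839069e-01, -5.10384238e-01,
         6.77547518e+02],
       [ 0.00000000e+00,  0.00000000e+00,  0.00000000e+00,
         1.00000000e+00]]), 'f': np.float64(363.75096820721984), 'cx': 322.7649815353476, 'cy': 199.7108528934251}
wrist {'C': array([[ 4.32983436e-01,  8.68880688e-01,  2.39941022e-01,
         1.80176255e+02],
       [ 9.01398470e-01, -4.16628622e-01, -1.17904152e-01,
         5.52001427e+02],
       [-2.47834351e-03,  2.67333015e-01, -9.63601015e-01,
         3.83747932e+02],
       [ 0.00000000e+00,  0.00000000e+00,  0.00000000e+00,
         1.00000000e+00]]), 'f': np.float64(290.17759098342486), 'cx': 318.028231587387, 'cy': 202.93390546478153}
```

View pics/scene0.png

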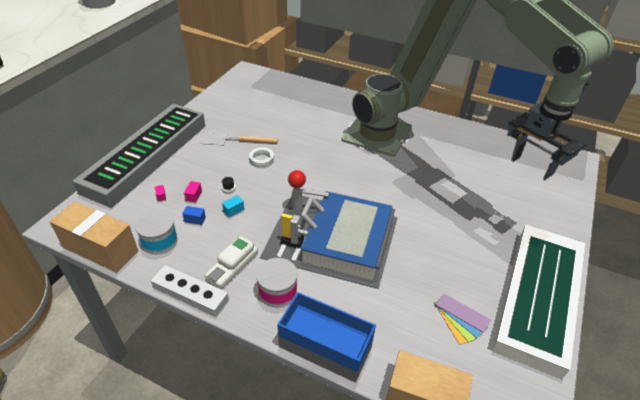

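View pics/side0.png

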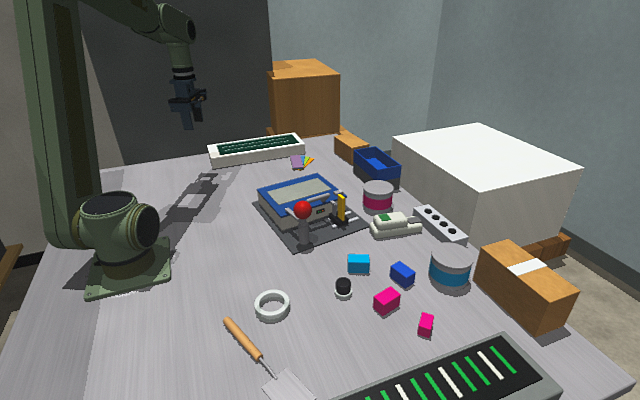

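Scene shows: light cyan stick (233,205), larger magenta (193,191), small magenta decoy (160,192), dark-blue decoy (194,214), black loupe (228,184); in side view cyan (358,264), magenta (387,301), small magenta (427,324), blue (402,274). Magazine: red ball (297,179), yellow catch (287,225). I choose cyan (233,205) and the larger magenta (193,191).

```bash
python3 - <<'E'
from h import *
import pickle
D={n:pickle.load(open(n+"0.pkl","rb")) for n in("scene","side")}
def tri(a,b):
    o1,d1=ray(D["scene"][1],*a);o2,d2=ray(D["side"][1],*b)
    A=np.stack([d1,-d2],1); t=np.linalg.lstsq(A,o2-o1,rcond=None)[0]; p,q=o1+t[0]*d1,o2+t[1]*d2
    return (p+q)/2,np.linalg.norm(p-q)
def blobs(n,lo,hi,mn=25):
    im=D[n][0]; m=cv2.inRange(cv2.cvtColor(im,cv2.COLOR_BGR2HSV),lo,hi); k,l,st,ce=cv2.connectedComponentsWithStats(m)
    return [(ce[i].round(1),st[i,4],st[i,:4]) for i in range(1,k) if st[i,4]>mn]
rng={"red":((0,180,90),(5,255,255)),"mag":((155,150,80),(172,255,255)),"cyan":((92,150,80),(104,255,255)),"blue":((106,150,80),(120,255,255)),"yel":((20,150,80),(32,255,255))}
for k,v in rng.items():
    for n in D: print(k,n,[(b[0].tolist(),int(b[1])) for b in blobs(n,*v)])
a=[b for b in blobs("scene",*rng["red"])][0][0];b=[b for b in blobs("side",*rng["red"])][0][0]
print("ball",tri(a,b))
for nm,p,q in [("cyan",(233,205),(358,264)),("mag",(193,191),(387,301)),("small",(160,192),(427,324)),("blue",(194,214),(402,274))]: print(nm,tri(p,q))
for p in [(253,200),(303,250),(367,225)]: print("plate",onz(D["side"][1],*p,6))
c1=cv2.resize(D["scene"][0][160:270,140:300],(640,440),interpolation=cv2.INTER_CUBIC)
cv2.imwrite("pics/crop1.png",c1)
E
```

```text
red scene [([296.5, 178.4], 196)]
red side [([301.9, 207.2], 156)]
mag scene [([192.5, 191.2], 254), ([159.9, 192.4], 120), ([277.7, 296.4], 306)]
mag side [([377.1, 203.2], 274), ([386.2, 300.5], 532), ([425.2, 324.3], 293)]
cyan scene [([232.7, 205.6], 289), ([159.8, 242.7], 312)]
cyan side [([358.1, 263.0], 399), ([448.2, 276.9], 468)]
blue scene [([516.5, 83.8], 1391), ([345.6, 230.7], 2273), ([193.6, 214.7], 293), ([326.4, 330.9], 4298)]
blue side [([379.4, 163.5], 607), ([293.8, 193.1], 736), ([316.0, 203.0], 51), ([402.6, 273.2], 338)]
yel scene [([285.9, 224.8], 181), ([455.4, 331.5], 131)]
yel side [([341.0, 206.8], 167)]
ball (array([488.44761317, -79.05183736, 125.26636455]), np.float64(3.432739446542598))
cyan (array([ 584.05924737, -251.88457172,   21.07393967]), np.float64(1.9568706587925824))
mag (array([ 588.47254779, -398.80688291,   21.48551634]), np.float64(3.1078602568722857))
small (array([ 637.61666634, -490.48105205,   19.03345477]), np.float64(3.6452394278350906))
blue (array([ 671.64457035, -333.13774461,   23.13458581]), np.float64(1.8160257042526766))
plate [395.64157688 222.75711653   6.        ]
plate [ 471.09436784 -120.15721007    6.        ]
plate [703.6711461  -77.15045429   6.        ]
```

View pics/crop1.png

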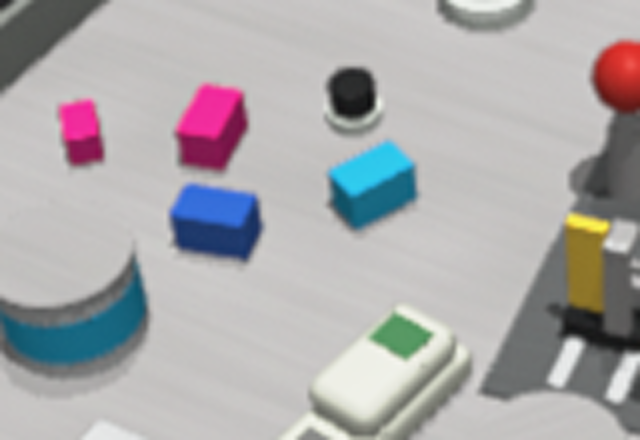

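Crop confirms: bright cyan block (372,185) and larger magenta block (212,127) are sticks; dark blue and small magenta are decoys. Moving the wrist camera over the scene.

Call:
{"fn": "send_rows", "kwargs": {"motion": [{"rz": -0.285,"tz": -0.03},{"rz": -0.285,"tz": -0.03},{"rz": -0.285,"tz": -0.03},{"tx": -0.04,"ty": -0.11,"tz": -0.03},{"tx": -0.04,"ty": -0.11,"tz": -0.03},{"tx": -0.04,"ty": -0.11,"tz": -0.03},{"tx": -0.04,"ty": -0.11,"tz": -0.03},{"tx": -0.04,"ty": -0.11,"tz": -0.03},{"tx": -0.04,"ty": -0.11,"tz": -0.03},{"tx": -0.04,"ty": -0.11,"tz": -0.03},{"tx": -0.04,"ty": -0.11,"tz": -0.03},{"tx": -0.04,"ty": -0.11,"tz": -0.03}]}}

```text
invalid input at $.motion[0]: expected keys tx, ty, tz, rx, ry, rz, gripper
```

Call:
{"fn": "send_rows", "kwargs": {"motion": [{"tx": -0.05,"ty": -0.1},{"tx": -0.05,"ty": -0.1},{},{}]}}

```text
invalid input at $.motion[0]: expected keys tx, ty, tz, rx, ry, rz, gripper
```

```bash
python3 - <<'E'
from h import *
import pickle
s=env.state(); print(s["time_s"],s["ee_pos"],s["ee_rot"],s["qpos"])
im,c=grab("wrist"); cv2.imwrite("pics/w1.png",im); pickle.dump((im,c),open("w1.pkl","wb"))
E
```

```text
0.15 [248.78919052 517.98647063 213.33006369] [-1.79925518e+02 -2.16950358e-03  1.54343288e+02] [ 6.31978836e+01  1.83425106e+01  8.96889526e+01  7.15031857e-04
  7.20430468e+01 -1.14562720e+00]
```

View pics/w1.png

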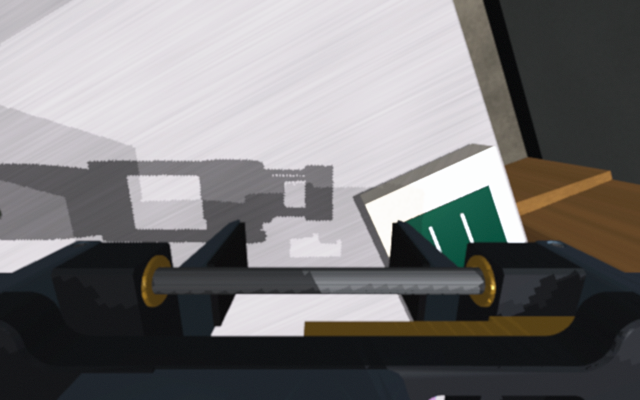

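Call:
{"fn": "send_rows", "kwargs": {"motion": [{"tx": 0,"ty": 0,"tz": -0.025,"rx": 0,"ry": 0,"rz": 0.32,"gripper": -1},{"tx": 0,"ty": 0,"tz": -0.025,"rx": 0,"ry": 0,"rz": 0.32,"gripper": -1},{"tx": 0,"ty": 0,"tz": -0.025,"rx": 0,"ry": 0,"rz": 0.32,"gripper": -1},{"tx": 0,"ty": 0,"tz": -0.025,"rx": 0,"ry": 0,"rz": 0.32,"gripper": -1},{"tx": 0,"ty": 0,"tz": -0.025,"rx": 0,"ry": 0,"rz": 0.32,"gripper": -1},{"tx": 0,"ty": 0,"tz": -0.025,"rx": 0,"ry": 0,"rz": 0.32,"gripper": -1},{"tx": 0,"ty": 0,"tz": -0.025,"rx": 0,"ry": 0,"rz": 0.32,"gripper": -1},{"tx": 0,"ty": 0,"tz": -0.025,"rx": 0,"ry": 0,"rz": 0.32,"gripper": -1},{"tx": 0,"ty": 0,"tz": -0.025,"rx": 0,"ry": 0,"rz": 0.32,"gripper": -1},{"tx": 0,"ty": 0,"tz": -0.025,"rx": 0,"ry": 0,"rz": 0.32,"gripper": -1},{"tx": 0,"ty": 0,"tz": -0.025,"rx": 0,"ry": 0,"rz": 0.32,"gripper": -1},{"tx": 0,"ty": 0,"tz": -0.025,"rx": 0,"ry": 0,"rz": 0.32,"gripper": -1}]}}

```text
time_s: 1.7
ee_pos: [248.9, 518.2, 364.1]
ee_rot: [180.0, 0.0, 38.8]
force: [-0.3, -0.2, -0.4]
gripper_width: 91.4
gripper_force: 0.0
```

Call:
{"fn": "send_rows", "kwargs": {"motion": [{"tx": 0,"ty": 0,"tz": -0.025,"rx": 0,"ry": 0,"rz": 0.32,"gripper": -1},{"tx": 0,"ty": 0,"tz": -0.025,"rx": 0,"ry": 0,"rz": 0.32,"gripper": -1},{"tx": 0,"ty": 0,"tz": -0.025,"rx": 0,"ry": 0,"rz": 0.32,"gripper": -1},{"tx": 0.018,"ty": 0.12,"tz": 0,"rx": 0,"ry": 0,"rz": 0,"gripper": -1},{"tx": 0.018,"ty": 0.12,"tz": 0,"rx": 0,"ry": 0,"rz": 0,"gripper": -1},{"tx": 0.018,"ty": 0.12,"tz": 0,"rx": 0,"ry": 0,"rz": 0,"gripper": -1},{"tx": 0.018,"ty": 0.12,"tz": 0,"rx": 0,"ry": 0,"rz": 0,"gripper": -1},{"tx": 0.018,"ty": 0.12,"tz": 0,"rx": 0,"ry": 0,"rz": 0,"gripper": -1},{"tx": 0.018,"ty": 0.12,"tz": 0,"rx": 0,"ry": 0,"rz": 0,"gripper": -1},{"tx": 0.018,"ty": 0.12,"tz": 0,"rx": 0,"ry": 0,"rz": 0,"gripper": -1},{"tx": 0.018,"ty": 0.12,"tz": 0,"rx": 0,"ry": 0,"rz": 0,"gripper": -1},{"tx": 0.018,"ty": 0.12,"tz": 0,"rx": 0,"ry": 0,"rz": 0,"gripper": -1}]}}

```text
time_s: 3.2
ee_pos: [425.8, -0.3, 401.5]
ee_rot: [-180.0, -0.0, 10.3]
force: [1.4, 0.5, -0.1]
gripper_width: 90.9
gripper_force: 0.0
```

Call:
{"fn": "send_rows", "kwargs": {"motion": [{"tx": 0.018,"ty": 0.12,"tz": 0,"rx": 0,"ry": 0,"rz": 0,"gripper": -1},{"tx": 0,"ty": 0,"tz": 0,"rx": 0,"ry": 0,"rz": 0,"gripper": -1},{"tx": 0,"ty": 0,"tz": 0,"rx": 0,"ry": 0,"rz": 0,"gripper": -1}]}}

```text
time_s: 3.58
ee_pos: [444.9, -55.5, 401.2]
ee_rot: [-179.9, 0.0, 10.3]
force: [1.2, -1.0, 0.1]
gripper_width: 91.8
gripper_force: 0.0
```

```bash
python3 - <<'E'
from h import *
import pickle
s=env.state(); print(s["time_s"],s["ee_pos"],s["ee_rot"],s["qpos"])
im,c=grab("wrist"); cv2.imwrite("pics/w2.png",im); pickle.dump((im,c),open("w2.pkl","wb"))
E
```

```text
3.575 [444.94654957 -55.52388964 401.21619422] [-1.79941705e+02  3.34939503e-02  1.03102324e+01] [-8.61582084e+00  2.98485580e+00  8.27914378e+01  4.44029288e-02
  9.42742960e+01  7.10772537e+01]
```

View pics/w2.png

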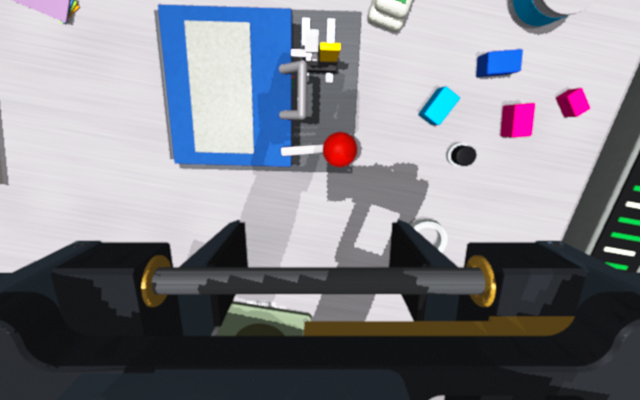

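```bash
cat >> h.py <<'E'
RNG={"red":((0,180,60),(5,255,255)),"mag":((155,150,60),(172,255,255)),"cyan":((90,150,60),(104,255,255)),"blue":((105,150,60),(120,255,255)),"yel":((20,150,60),(32,255,255))}
def blobs(im,col,mn=60,vmax=225):
    m=cv2.inRange(cv2.cvtColor(im,cv2.COLOR_BGR2HSV),*RNG[col]); m[vmax:]=0
    return sorted([c for c in cv2.findContours(m,cv2.RETR_EXTERNAL,cv2.CHAIN_APPROX_NONE)[0] if cv2.contourArea(c)>mn],key=cv2.contourArea,reverse=True)
E
python3 - <<'E'
from h import *
import pickle
im,c=pickle.load(open("w2.pkl","rb"))
def top(cn,z):
    P=np.array([onz(c,*p[0],z)[:2] for p in cn],np.float32); r=cv2.minAreaRect(P); return r
b=blobs(im,"red")[0]; (u,v),r=cv2.minEnclosingCircle(b); ball=onz(c,u,v,119); print("ball",u,v,r,ball, "size",r*2*(c["C"][2,3]-119)/c["f"])
l=blobs(im,"blue")[0]; P=[onz(c,*p[0],65)[:2] for p in l]; print("lid",cv2.minAreaRect(np.array(P,np.float32)))
ap=cv2.approxPolyDP(l,5,True)[:,0]; print(ap.tolist()); print([onz(c,*p,65)[:2].round(1).tolist() for p in ap])
y=blobs(im,"yel",20)
for k in y: print("yel",cv2.boundingRect(k),top(k,112))
for n in("cyan","mag"):
    for k in blobs(im,n):
        print(n,cv2.boundingRect(k),cv2.contourArea(k),top(k,40))
E
```

```text
ball 339.2794494628906 149.19593811035156 17.21112632751465 [484.72150848 -80.23798648 119.        ] size 53.70077876799357
lid ((540.2620239257812, 111.51679229736328), (241.50457763671875, 203.8652801513672), 8.75258731842041)
[[159, 5], [175, 161], [289, 166], [291, 157], [281, 156], [279, 148], [291, 145], [291, 121], [278, 112], [291, 108], [291, 79], [277, 67], [291, 60], [291, 11]]
[[644.0, 228.2], [409.5, 192.8], [436.4, -4.1], [452.5, -5.1], [451.1, 12.2], [464.1, 17.6], [472.8, -1.9], [512.0, 4.2], [522.4, 27.7], [532.5, 7.4], [576.7, 14.3], [590.3, 39.1], [604.5, 18.6], [672.1, 29.2]]
yel (319, 42, 22, 20) ((617.3015747070312, -39.548561096191406), (24.716289520263672, 30.085102081298828), 10.305079460144043)
cyan (419, 87, 41, 38) 834.0 ((582.8897094726562, -242.7568359375), (42.13223648071289, 62.191123962402344), 65.65373229980469)
cyan (513, 0, 48, 26) 586.5 ((744.6619262695312, -351.93560791015625), (83.17886352539062, 30.40802764892578), 73.60807037353516)
mag (501, 103, 34, 34) 948.5 ((583.8712768554688, -385.450927734375), (56.104217529296875, 54.727455139160156), 15.089308738708496)
mag (557, 88, 33, 29) 619.5 ((629.3580932617188, -469.9630126953125), (50.19590377807617, 42.11014175415039), 44.91154098510742)
```

Wrist view: ball (339,149), lid blue rectangle (159,5)-(291,166), handle (300,95), yellow catch (330,50), cyan (440,105), magenta (518,119). Ball and lid fits agree to ~1 mm (magazine origin ≈ (540.4,114.7), yaw 8.6°). Grip the ball.

Call:
{"fn": "send_rows", "kwargs": {"motion": [{"tx": 0.035,"ty": 0.0315,"tz": 0.08,"rx": 0,"ry": 0,"rz": 0,"gripper": -1},{"tx": 0.0345,"ty": 0.0315,"tz": 0.1,"rx": 0,"ry": 0,"rz": 0,"gripper": -1},{"tx": 0,"ty": 0,"tz": 0.1,"rx": 0,"ry": 0,"rz": 0,"gripper": -1},{"tx": 0,"ty": 0,"tz": 0.1,"rx": 0,"ry": 0,"rz": 0,"gripper": -1},{"tx": 0,"ty": 0,"tz": 0.08,"rx": 0,"ry": 0,"rz": 0,"gripper": -1},{"tx": 0,"ty": 0,"tz": 0.06,"rx": 0,"ry": 0,"rz": 0,"gripper": -1},{"tx": 0,"ty": 0,"tz": 0.05,"rx": 0,"ry": 0,"rz": 0,"gripper": -1},{"tx": 0,"ty": 0,"tz": 0.032,"rx": 0,"ry": 0,"rz": 0,"gripper": -1},{"tx": 0,"ty": 0,"tz": 0,"rx": 0,"ry": 0,"rz": 0,"gripper": -1},{"tx": 0,"ty": 0,"tz": 0,"rx": 0,"ry": 0,"rz": 0,"gripper": -1}]}}

```text
time_s: 4.88
ee_pos: [485.7, -79.6, 101.4]
ee_rot: [180.0, -0.1, 10.4]
force: [0.6, -0.0, -0.0]
gripper_width: 91.2
gripper_force: 0.0
```

Call:
{"fn": "send_rows", "kwargs": {"motion": [{"tx": 0,"ty": 0,"tz": 0,"rx": 0,"ry": 0,"rz": 0,"gripper": 1},{"tx": 0,"ty": 0,"tz": 0,"rx": 0,"ry": 0,"rz": 0,"gripper": 1},{"tx": 0,"ty": 0,"tz": 0,"rx": 0,"ry": 0,"rz": 0,"gripper": 1},{"tx": 0,"ty": 0,"tz": 0,"rx": 0,"ry": 0,"rz": 0,"gripper": 1},{"tx": 0,"ty": 0,"tz": 0,"rx": 0,"ry": 0,"rz": 0,"gripper": 1},{"tx": 0,"ty": 0,"tz": 0,"rx": 0,"ry": 0,"rz": 0,"gripper": 1}], "grip_force": 45}}

```text
time_s: 5.62
ee_pos: [485.3, -81.4, 100.6]
ee_rot: [179.9, -0.0, 10.4]
force: [0.2, -5.6, 0.3]
gripper_width: 52.8
gripper_force: 45.0
```

Call:
{"fn": "send_rows", "kwargs": {"motion": [{"tx": 0,"ty": 0,"tz": 0,"rx": 0,"ry": 0,"rz": -0.27,"gripper": 1},{"tx": 0,"ty": 0,"tz": 0,"rx": 0,"ry": 0,"rz": -0.27,"gripper": 1},{"tx": 0,"ty": 0,"tz": 0,"rx": 0,"ry": 0,"rz": -0.27,"gripper": 1},{"tx": 0,"ty": 0,"tz": 0,"rx": 0,"ry": 0,"rz": -0.27,"gripper": 1},{"tx": 0,"ty": 0,"tz": 0,"rx": 0,"ry": 0,"rz": -0.27,"gripper": 1},{"tx": 0,"ty": 0,"tz": 0,"rx": 0,"ry": 0,"rz": -0.27,"gripper": 1},{"tx": 0,"ty": 0,"tz": 0,"rx": 0,"ry": 0,"rz": -0.27,"gripper": 1},{"tx": 0,"ty": 0,"tz": 0,"rx": 0,"ry": 0,"rz": -0.27,"gripper": 1},{"tx": 0,"ty": 0,"tz": 0,"rx": 0,"ry": 0,"rz": -0.27,"gripper": 1},{"tx": 0,"ty": 0,"tz": 0,"rx": 0,"ry": 0,"rz": -0.27,"gripper": 1},{"tx": 0,"ty": 0,"tz": 0,"rx": 0,"ry": 0,"rz": -0.27,"gripper": 1},{"tx": 0,"ty": 0,"tz": 0,"rx": 0,"ry": 0,"rz": -0.23,"gripper": 1}]}}

```text
time_s: 7.12
ee_pos: [485.0, -79.3, 100.4]
ee_rot: [179.9, -0.2, 106.2]
force: [0.7, 0.4, 0.1]
gripper_width: 52.4
gripper_force: 45.0
```

```bash
python3 -c "
from h import *
s=env.state();print(s['ee_pos'],s['ee_rot'],s['force'],s['torque'],s['gripper_width'])"
```

```text
[485.01442459 -79.26078239 100.38168649] [179.94015264  -0.22205406 106.21236413] [0.73535432 0.44622792 0.12883244] [ 0.04877315 -0.0041722  -1.39190896] 52.37390475682694
```

Call:
{"fn": "send_rows", "kwargs": {"motion": [{"tx": 0,"ty": 0,"tz": 0,"rx": 0,"ry": 0,"rz": 0,"gripper": -1},{"tx": 0,"ty": 0,"tz": 0,"rx": 0,"ry": 0,"rz": 0,"gripper": -1},{"tx": 0,"ty": 0,"tz": 0,"rx": 0,"ry": 0,"rz": 0,"gripper": -1},{"tx": 0,"ty": 0,"tz": 0,"rx": 0,"ry": 0,"rz": 0,"gripper": -1},{"tx": 0,"ty": 0,"tz": -0.1,"rx": 0,"ry": 0,"rz": 0,"gripper": -1},{"tx": 0,"ty": 0,"tz": -0.1,"rx": 0,"ry": 0,"rz": 0,"gripper": -1},{"tx": 0,"ty": 0,"tz": -0.1,"rx": 0,"ry": 0,"rz": 0.35,"gripper": -1},{"tx": 0,"ty": 0,"tz": 0,"rx": 0,"ry": 0,"rz": 0.35,"gripper": -1},{"tx": 0,"ty": 0,"tz": 0,"rx": 0,"ry": 0,"rz": 0.35,"gripper": -1},{"tx": 0,"ty": 0,"tz": 0,"rx": 0,"ry": 0,"rz": 0.35,"gripper": -1},{"tx": 0,"ty": 0,"tz": 0,"rx": 0,"ry": 0,"rz": 0.35,"gripper": -1},{"tx": 0,"ty": 0,"tz": 0,"rx": 0,"ry": 0,"rz": 0.35,"gripper": -1}]}}

```text
time_s: 8.62
ee_pos: [484.9, -80.5, 250.4]
ee_rot: [-180.0, 0.0, 43.0]
force: [0.5, -0.1, -0.4]
gripper_width: 91.2
gripper_force: 0.0
```

Call:
{"fn": "send_rows", "kwargs": {"motion": [{"tx": 0,"ty": 0,"tz": 0,"rx": 0,"ry": 0,"rz": 0.35,"gripper": -1},{"tx": 0,"ty": 0,"tz": 0,"rx": 0,"ry": 0,"rz": 0.35,"gripper": -1},{"tx": 0,"ty": 0,"tz": 0,"rx": 0,"ry": 0,"rz": 0.35,"gripper": -1},{"tx": -0.012,"ty": -0.12,"tz": 0,"rx": 0,"ry": 0,"rz": 0.1,"gripper": -1},{"tx": 0,"ty": 0,"tz": 0,"rx": 0,"ry": 0,"rz": 0,"gripper": -1},{"tx": 0,"ty": 0,"tz": 0,"rx": 0,"ry": 0,"rz": 0,"gripper": -1}]}}

```text
time_s: 9.38
ee_pos: [467.0, -23.2, 250.6]
ee_rot: [180.0, -0.0, 8.9]
force: [-0.2, -0.4, 0.0]
gripper_width: 91.4
gripper_force: 0.0
```

```bash
python3 - <<'E'
from h import *
import pickle
s=env.state(); print(s["time_s"],s["ee_pos"],s["ee_rot"],s["qpos"])
im,c=grab("wrist"); cv2.imwrite("pics/w3.png",im); pickle.dump((im,c),open("w3.pkl","wb"))
x=np.array([.9888,.1495]);y=np.array([-.1495,.9888]);O=np.array([540.4,114.7])
for k in blobs(im,"yel",20):
    for z in (100,112):
        Q=np.array([[(onz(c,*p[0],z)[:2]-O)@x,(onz(c,*p[0],z)[:2]-O)@y] for p in k]); print(z,Q.min(0),Q.max(0))
W=lambda a,b,z:np.r_[O+a*x+b*y,z]
for p in[(-35,-125,103),(35,-125,103),(0,-125,110)]: print("bar px",proj(c,W(*p)),W(*p))
E
```

```text
9.375 [467.04239282 -23.16452608 250.58217118] [ 1.79962552e+02 -2.89615595e-02  8.90083133e+00] [-4.22719126e+00  7.19190192e+00  9.91044243e+01 -3.11488298e-02
  7.36669658e+01  7.68807370e+01]
100 [  42.57370987 -181.19254564] [  67.99407079 -145.62235436]
112 [  40.30812974 -179.04176101] [  64.77861956 -144.80070493]
bar px [318.88828232 138.58248897] [524.4795 -14.1325 103.    ]
bar px [319.31223031  67.49396111] [593.6955  -3.6675 103.    ]
bar px [319.12590839 103.73195948] [559.0875  -8.9    110.    ]
```

View pics/w3.png

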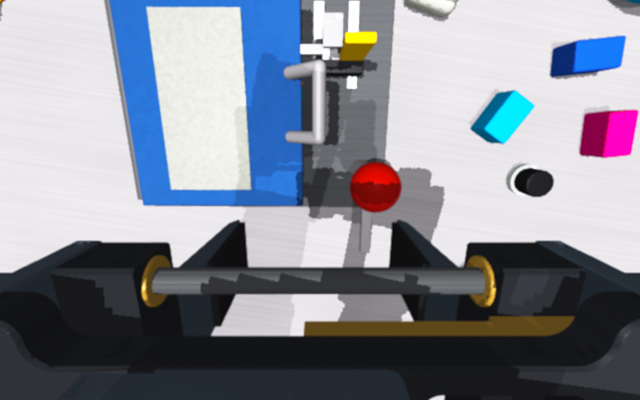

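Call:
{"fn": "send_rows", "kwargs": {"motion": [{"tx": 0.093,"ty": 0,"tz": 0.04,"rx": 0,"ry": 0,"rz": 0,"gripper": -1},{"tx": 0.093,"ty": 0,"tz": 0.04,"rx": 0,"ry": 0,"rz": 0,"gripper": -1},{"tx": 0,"ty": 0,"tz": 0.08,"rx": 0,"ry": 0,"rz": 0,"gripper": -1},{"tx": 0,"ty": 0,"tz": 0.08,"rx": 0,"ry": 0,"rz": 0,"gripper": -1},{"tx": 0,"ty": 0,"tz": 0.05,"rx": 0,"ry": 0,"rz": 0,"gripper": -1},{"tx": 0,"ty": 0,"tz": 0.043,"rx": 0,"ry": 0,"rz": 0,"gripper": -1},{"tx": 0,"ty": 0,"tz": 0,"rx": 0,"ry": 0,"rz": 0,"gripper": 1},{"tx": 0,"ty": 0,"tz": 0,"rx": 0,"ry": 0,"rz": 0,"gripper": 1},{"tx": 0,"ty": 0,"tz": 0,"rx": 0,"ry": 0,"rz": 0,"gripper": 1},{"tx": 0,"ty": 0,"tz": 0,"rx": 0,"ry": 0,"rz": 0,"gripper": 1},{"tx": 0,"ty": 0,"tz": 0,"rx": 0,"ry": 0,"rz": 0,"gripper": 1},{"tx": 0,"ty": 0,"tz": 0,"rx": 0,"ry": 0,"rz": 0,"gripper": 1}], "grip_force": 25}}

```text
time_s: 10.92
ee_pos: [558.8, -8.7, 84.1]
ee_rot: [180.0, -0.0, 8.9]
force: [0.6, 0.5, 0.7]
gripper_width: 34.0
gripper_force: 0.0
```

Call:
{"fn": "send_rows", "kwargs": {"motion": [{"tx": 0,"ty": 0,"tz": 0,"rx": 0,"ry": 0,"rz": 0,"gripper": 1},{"tx": 0,"ty": 0,"tz": 0,"rx": 0,"ry": 0,"rz": 0,"gripper": 1}]}}

```text
time_s: 11.18
ee_pos: [558.9, -9.2, 83.9]
ee_rot: [179.9, -0.0, 8.9]
force: [0.2, -13.4, -1.8]
gripper_width: 14.5
gripper_force: 6.7
```

Call:
{"fn": "send_rows", "kwargs": {"motion": [{"tx": 0,"ty": 0,"tz": 0,"rx": 0,"ry": 0,"rz": 0,"gripper": 1},{"tx": 0,"ty": -0.004,"tz": -0.015,"rx": 0,"ry": 0,"rz": 0,"gripper": 1},{"tx": 0,"ty": -0.004,"tz": -0.015,"rx": 0,"ry": 0,"rz": 0,"gripper": 1},{"tx": 0,"ty": -0.004,"tz": -0.015,"rx": 0,"ry": 0,"rz": 0,"gripper": 1},{"tx": 0,"ty": -0.002,"tz": -0.008,"rx": 0,"ry": 0,"rz": 0,"gripper": 1},{"tx": 0,"ty": 0,"tz": 0,"rx": 0,"ry": 0,"rz": 0,"gripper": 1},{"tx": 0,"ty": 0,"tz": 0,"rx": 0,"ry": 0,"rz": 0,"gripper": 1},{"tx": 0,"ty": 0,"tz": 0,"rx": 0,"ry": 0,"rz": 0,"gripper": 1}]}}

```text
time_s: 12.18
ee_pos: [557.9, -2.6, 110.7]
ee_rot: [179.9, -0.0, 8.9]
force: [1.1, -4.5, 0.9]
gripper_width: 13.3
gripper_force: 25.0
```

Call:
{"fn": "send_rows", "kwargs": {"motion": [{"tx": 0,"ty": 0,"tz": 0,"rx": 0,"ry": 0,"rz": 0,"gripper": -0.3},{"tx": 0,"ty": 0,"tz": 0,"rx": 0,"ry": 0,"rz": 0,"gripper": -0.3},{"tx": 0,"ty": 0,"tz": 0,"rx": 0,"ry": 0,"rz": 0,"gripper": -0.3},{"tx": 0,"ty": 0,"tz": -0.06,"rx": 0,"ry": 0,"rz": 0,"gripper": -0.3},{"tx": 0,"ty": 0,"tz": -0.06,"rx": 0,"ry": 0,"rz": 0,"gripper": 1},{"tx": 0.04,"ty": 0.095,"tz": 0,"rx": 0,"ry": 0,"rz": 0,"gripper": 1},{"tx": 0,"ty": 0,"tz": 0,"rx": 0,"ry": 0,"rz": 0,"gripper": 1},{"tx": 0,"ty": 0,"tz": 0,"rx": 0,"ry": 0,"rz": 0,"gripper": 1},{"tx": 0,"ty": 0,"tz": 0,"rx": 0,"ry": 0,"rz": 0,"gripper": 1},{"tx": 0,"ty": 0,"tz": 0,"rx": 0,"ry": 0,"rz": 0,"gripper": 1}], "grip_force": 20}}

```text
time_s: 13.42
ee_pos: [584.4, -45.0, 170.3]
ee_rot: [-180.0, 0.0, 8.9]
force: [-0.7, 1.3, -0.0]
gripper_width: 0.2
gripper_force: 0.0
```

```bash
python3 - <<'E'
from h import *
s=env.state(); print(s["time_s"],s["ee_pos"],s["gripper_width"])
im,c=grab("wrist"); cv2.imwrite("pics/w4.png",im)
E
```

```text
13.425 [584.35691503 -44.96180418 170.3283436 ] 0.23973022270463878
```

View pics/w4.png

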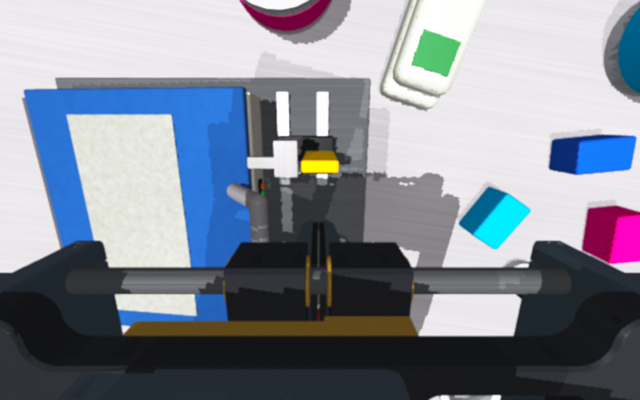

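Lid stands raised; the paddle (320,160) is straight ahead of the closed fingers (318), hook at (286,158). Descend and push +x.

Call:
{"fn": "send_rows", "kwargs": {"motion": [{"tx": 0,"ty": 0,"tz": 0.08,"rx": 0,"ry": 0,"rz": 0,"gripper": 1},{"tx": 0,"ty": 0,"tz": 0.077,"rx": 0,"ry": 0,"rz": 0,"gripper": 1},{"tx": 0,"ty": 0,"tz": 0,"rx": 0,"ry": 0,"rz": 0,"gripper": 1},{"tx": 0.015,"ty": 0,"tz": 0,"rx": 0,"ry": 0,"rz": 0,"gripper": 1},{"tx": 0.015,"ty": 0,"tz": 0,"rx": 0,"ry": 0,"rz": 0,"gripper": 1},{"tx": 0.015,"ty": 0,"tz": 0,"rx": 0,"ry": 0,"rz": 0,"gripper": 1},{"tx": 0.015,"ty": 0,"tz": 0,"rx": 0,"ry": 0,"rz": 0,"gripper": 1},{"tx": 0.015,"ty": 0,"tz": 0,"rx": 0,"ry": 0,"rz": 0,"gripper": 1},{"tx": 0,"ty": 0,"tz": 0,"rx": 0,"ry": 0,"rz": 0,"gripper": 1}]}}

```text
time_s: 14.6
ee_pos: [623.0, -39.7, 91.9]
ee_rot: [-180.0, -0.1, 8.8]
force: [0.2, -0.4, 0.4]
gripper_width: 0.5
gripper_force: 0.0
```

Call:
{"fn": "send_rows", "kwargs": {"motion": [{"tx": 0.015,"ty": 0,"tz": 0,"rx": 0,"ry": 0,"rz": 0,"gripper": 1},{"tx": 0,"ty": 0,"tz": 0,"rx": 0,"ry": 0,"rz": 0,"gripper": 1}]}}

```text
time_s: 14.85
ee_pos: [629.9, -38.6, 91.8]
ee_rot: [-180.0, -0.1, 8.8]
force: [0.2, 0.3, 0.0]
gripper_width: 0.4
gripper_force: 0.3
```

Call:
{"fn": "send_rows", "kwargs": {"motion": [{"tx": 0.006,"ty": 0,"tz": 0,"rx": 0,"ry": 0,"rz": 0,"gripper": 1},{"tx": 0,"ty": 0,"tz": 0,"rx": 0,"ry": 0,"rz": 0,"gripper": 1}]}}

```text
time_s: 15.1
ee_pos: [632.2, -38.2, 91.8]
ee_rot: [-180.0, 0.0, 8.8]
force: [-1.5, 0.6, 1.4]
gripper_width: 0.6
gripper_force: 1.0
```

Call:
{"fn": "send_rows", "kwargs": {"motion": [{"tx": 0.006,"ty": 0,"tz": 0,"rx": 0,"ry": 0,"rz": 0,"gripper": 1}]}}

```text
time_s: 15.22
ee_pos: [633.4, -38.1, 91.7]
ee_rot: [-180.0, 0.2, 8.9]
force: [-9.7, -1.6, 5.3]
gripper_width: 0.4
gripper_force: 4.8
```

Call:
{"fn": "send_rows", "kwargs": {"motion": [{"tx": 0.006,"ty": 0,"tz": 0,"rx": 0,"ry": 0,"rz": 0,"gripper": 1}]}}

```text
time_s: 15.35
ee_pos: [633.6, -38.1, 91.8]
ee_rot: [-180.0, 0.6, 8.9]
force: [-17.1, -3.6, 11.1]
gripper_width: 0.5
gripper_force: 8.3
```

Call:
{"fn": "send_rows", "kwargs": {"motion": [{"tx": -0.05,"ty": 0,"tz": 0,"rx": 0,"ry": 0,"rz": 0,"gripper": 1},{"tx": 0,"ty": 0,"tz": -0.08,"rx": 0,"ry": 0,"rz": 0,"gripper": 1},{"tx": 0,"ty": 0,"tz": -0.08,"rx": 0,"ry": 0,"rz": 0,"gripper": -0.3},{"tx": -0.048,"ty": -0.047,"tz": 0,"rx": 0,"ry": 0,"rz": 0,"gripper": -0.3},{"tx": -0.047,"ty": -0.047,"tz": 0,"rx": 0,"ry": 0,"rz": 0,"gripper": -0.3},{"tx": 0,"ty": 0,"tz": 0,"rx": 0,"ry": 0,"rz": 0,"gripper": -0.3},{"tx": 0,"ty": 0,"tz": 0,"rx": 0,"ry": 0,"rz": 0,"gripper": -0.3},{"tx": 0,"ty": 0,"tz": 0,"rx": 0,"ry": 0,"rz": 0,"gripper": -0.3}]}}

```text
time_s: 16.35
ee_pos: [560.4, -2.5, 171.9]
ee_rot: [180.0, -0.1, 8.8]
force: [0.4, 0.2, 0.1]
gripper_width: 57.4
gripper_force: 0.0
```

```bash
python3 - <<'E'
from h import *
s=env.state(); print(s["time_s"],s["ee_pos"],s["ee_rot"],s["gripper_width"],s["qpos"])
x=np.array([.9888,.1495]);y=np.array([-.1495,.9888]);O=np.array([540.4,114.7])
d=s["ee_pos"][:2]-O; print("mag",d@x,d@y)
im,c=grab("side"); W=lambda a,b,z:np.r_[O+a*x+b*y,z]
for k in blobs(im,"yel",20,400): print(cv2.boundingRect(k))
print(proj(c,W(60,-163,100)),proj(c,W(90,-163,100)))
# lid opening path for bar (vertical tool): displacement of bar from a=.12
f=lambda a:np.array([-225*np.cos(a)+46*np.sin(a),225*np.sin(a)+46*np.cos(a)])
A=np.linspace(.12,2.1,25); P=np.array([f(a) for a in A]); print(np.c_[A[1:],-np.diff(P[:,0])/500,-np.diff(P[:,1])/500].round(4))
E
```

```text
16.35 [560.3606046   -2.48277201 171.90993286] [ 1.79988967e+02 -6.53374959e-02  8.81520510e+00] 57.404625967544405 [-1.43023847e+00  1.86795356e+01  9.54325077e+01  8.37843319e-04
  6.58216987e+01  7.97542200e+01]
mag 2.2182214159076703 -118.85443534717169
(345, 191, 8, 27)
(321, 197, 12, 6)
[339.76693684 199.01223705] [347.82234325 196.49611674]
[[ 2.0250e-01 -1.3400e-02 -3.5400e-02]
 [ 2.8500e-01 -1.6300e-02 -3.4200e-02]
 [ 3.6750e-01 -1.9100e-02 -3.2700e-02]
 [ 4.5000e-01 -2.1700e-02 -3.1000e-02]
 [ 5.3250e-01 -2.4200e-02 -2.9100e-02]
 [ 6.1500e-01 -2.6500e-02 -2.7100e-02]
 [ 6.9750e-01 -2.8700e-02 -2.4800e-02]
 [ 7.8000e-01 -3.0600e-02 -2.2300e-02]
 [ 8.6250e-01 -3.2300e-02 -1.9700e-02]
 [ 9.4500e-01 -3.3900e-02 -1.7000e-02]
 [ 1.0275e+00 -3.5100e-02 -1.4200e-02]
 [ 1.1100e+00 -3.6200e-02 -1.1200e-02]
 [ 1.1925e+00 -3.7000e-02 -8.2000e-03]
 [ 1.2750e+00 -3.7500e-02 -5.1000e-03]
 [ 1.3575e+00 -3.7800e-02 -2.0000e-03]
 [ 1.4400e+00 -3.7900e-02  1.1000e-03]
 [ 1.5225e+00 -3.7600e-02  4.2000e-03]
 [ 1.6050e+00 -3.7200e-02  7.3000e-03]
 [ 1.6875e+00 -3.6400e-02  1.0400e-02]
 [ 1.7700e+00 -3.5500e-02  1.3300e-02]
 [ 1.8525e+00 -3.4200e-02  1.6200e-02]
 [ 1.9350e+00 -3.2800e-02  1.9000e-02]
 [ 2.0175e+00 -3.1100e-02  2.1600e-02]
 [ 2.1000e+00 -2.9200e-02  2.4100e-02]]
```

Call:
{"fn": "send_rows", "kwargs": {"motion": [{"tx": -0.004,"ty": 0,"tz": 0.07,"rx": 0,"ry": 0,"rz": 0,"gripper": -0.3},{"tx": 0,"ty": 0,"tz": 0.05,"rx": 0,"ry": 0,"rz": 0,"gripper": -0.3},{"tx": 0,"ty": 0,"tz": 0.002,"rx": 0,"ry": 0,"rz": 0,"gripper": -0.3},{"tx": 0,"ty": 0,"tz": 0,"rx": 0,"ry": 0,"rz": 0,"gripper": 1},{"tx": 0,"ty": 0,"tz": 0,"rx": 0,"ry": 0,"rz": 0,"gripper": 1},{"tx": 0,"ty": 0,"tz": 0,"rx": 0,"ry": 0,"rz": 0,"gripper": 1},{"tx": 0,"ty": 0,"tz": 0,"rx": 0,"ry": 0,"rz": 0,"gripper": 1},{"tx": 0,"ty": 0,"tz": 0,"rx": 0,"ry": 0,"rz": 0,"gripper": 1},{"tx": 0,"ty": 0,"tz": 0,"rx": 0,"ry": 0,"rz": 0,"gripper": 1}], "grip_force": 25}}

```text
time_s: 17.52
ee_pos: [557.4, -2.7, 111.2]
ee_rot: [180.0, -0.0, 8.9]
force: [-0.3, -1.0, 2.1]
gripper_width: 13.3
gripper_force: 25.0
```

Call:
{"fn": "send_rows", "kwargs": {"motion": [{"tx": 0,"ty": -0.0134,"tz": -0.0354,"rx": 0,"ry": 0,"rz": 0,"gripper": 1},{"tx": 0,"ty": -0.0163,"tz": -0.0342,"rx": 0,"ry": 0,"rz": 0,"gripper": 1},{"tx": 0,"ty": -0.0191,"tz": -0.0327,"rx": 0,"ry": 0,"rz": 0,"gripper": 1},{"tx": 0,"ty": -0.0217,"tz": -0.031,"rx": 0,"ry": 0,"rz": 0,"gripper": 1}]}}

```text
time_s: 18.02
ee_pos: [552.3, 30.5, 178.0]
ee_rot: [179.7, -0.0, 8.9]
force: [2.1, -6.6, -2.5]
gripper_width: 13.5
gripper_force: 25.0
```

Call:
{"fn": "send_rows", "kwargs": {"motion": [{"tx": 0,"ty": -0.0242,"tz": -0.0291,"rx": 0,"ry": 0,"rz": 0,"gripper": 1},{"tx": 0,"ty": -0.0265,"tz": -0.0271,"rx": 0,"ry": 0,"rz": 0,"gripper": 1},{"tx": 0,"ty": -0.0287,"tz": -0.0248,"rx": 0,"ry": 0,"rz": 0,"gripper": 1},{"tx": 0,"ty": -0.0306,"tz": -0.0223,"rx": 0,"ry": 0,"rz": 0,"gripper": 1},{"tx": 0,"ty": -0.0323,"tz": -0.0197,"rx": 0,"ry": 0,"rz": 0,"gripper": 1},{"tx": 0,"ty": -0.0339,"tz": -0.017,"rx": 0,"ry": 0,"rz": 0,"gripper": 1},{"tx": 0,"ty": -0.0351,"tz": -0.0142,"rx": 0,"ry": 0,"rz": 0,"gripper": 1},{"tx": 0,"ty": -0.0362,"tz": -0.0112,"rx": 0,"ry": 0,"rz": 0,"gripper": 1}]}}

```text
time_s: 19.02
ee_pos: [533.8, 152.6, 263.1]
ee_rot: [179.7, -0.2, 8.8]
force: [1.1, -5.7, 7.7]
gripper_width: 13.5
gripper_force: 25.0
```

Call:
{"fn": "send_rows", "kwargs": {"motion": [{"tx": 0,"ty": -0.037,"tz": -0.0082,"rx": 0,"ry": 0,"rz": 0,"gripper": 1},{"tx": 0,"ty": -0.0375,"tz": -0.0051,"rx": 0,"ry": 0,"rz": 0,"gripper": 1},{"tx": 0,"ty": -0.0378,"tz": -0.002,"rx": 0,"ry": 0,"rz": 0,"gripper": 1},{"tx": 0,"ty": -0.0379,"tz": 0.0011,"rx": 0,"ry": 0,"rz": 0,"gripper": 1},{"tx": 0,"ty": -0.0376,"tz": 0.0042,"rx": 0,"ry": 0,"rz": 0,"gripper": 1},{"tx": 0,"ty": -0.0372,"tz": 0.0073,"rx": 0,"ry": 0,"rz": 0,"gripper": 1}]}}

```text
time_s: 19.77
ee_pos: [516.1, 266.9, 261.6]
ee_rot: [180.0, -0.1, 8.8]
force: [5.5, -2.0, 1.2]
gripper_width: 13.1
gripper_force: 25.0
```

Call:
{"fn": "send_rows", "kwargs": {"motion": [{"tx": 0,"ty": -0.0364,"tz": 0.0104,"rx": 0,"ry": 0,"rz": 0,"gripper": 1},{"tx": 0,"ty": -0.0355,"tz": 0.0133,"rx": 0,"ry": 0,"rz": 0,"gripper": 1},{"tx": 0,"ty": -0.0342,"tz": 0.0162,"rx": 0,"ry": 0,"rz": 0,"gripper": 1},{"tx": 0,"ty": -0.0328,"tz": 0.019,"rx": 0,"ry": 0,"rz": 0,"gripper": 1},{"tx": 0,"ty": -0.0311,"tz": 0.0216,"rx": 0,"ry": 0,"rz": 0,"gripper": 1},{"tx": 0,"ty": -0.029,"tz": 0.024,"rx": 0,"ry": 0,"rz": 0,"gripper": 1},{"tx": 0,"ty": 0,"tz": 0,"rx": 0,"ry": 0,"rz": 0,"gripper": 1},{"tx": 0,"ty": 0,"tz": 0,"rx": 0,"ry": 0,"rz": 0,"gripper": 1}]}}

```text
time_s: 20.78
ee_pos: [500.3, 366.4, 207.5]
ee_rot: [-179.9, 0.0, 8.9]
force: [5.8, 2.5, -3.3]
gripper_width: 13.3
gripper_force: 25.0
```

Call:
{"fn": "send_rows", "kwargs": {"motion": [{"tx": 0,"ty": 0,"tz": 0,"rx": 0,"ry": 0,"rz": 0,"gripper": 0.4},{"tx": 0,"ty": 0,"tz": 0,"rx": 0,"ry": 0,"rz": 0,"gripper": 0.4},{"tx": 0,"ty": 0,"tz": -0.1,"rx": 0,"ry": 0,"rz": 0,"gripper": 0.4},{"tx": 0,"ty": 0,"tz": -0.12,"rx": 0,"ry": 0,"rz": 0,"gripper": 0.4},{"tx": 0,"ty": 0,"tz": -0.12,"rx": 0,"ry": 0,"rz": 0,"gripper": -1},{"tx": -0.033,"ty": 0.115,"tz": -0.01,"rx": 0,"ry": 0,"rz": 0,"gripper": -1},{"tx": -0.033,"ty": 0.115,"tz": -0.01,"rx": 0,"ry": 0,"rz": 0,"gripper": -1},{"tx": -0.033,"ty": 0.115,"tz": -0.01,"rx": 0,"ry": 0,"rz": 0,"gripper": -1},{"tx": -0.033,"ty": 0.115,"tz": -0.01,"rx": 0,"ry": 0,"rz": 0,"gripper": -1},{"tx": -0.033,"ty": 0.115,"tz": -0.01,"rx": 0,"ry": 0,"rz": 0,"gripper": -1},{"tx": -0.033,"ty": 0.115,"tz": 0,"rx": 0,"ry": 0,"rz": 0,"gripper": -1},{"tx": -0.032,"ty": 0.115,"tz": 0,"rx": 0,"ry": 0,"rz": 0,"gripper": -1}]}}

```text
time_s: 22.28
ee_pos: [447.5, -52.2, 404.3]
ee_rot: [-179.9, 0.0, 8.9]
force: [0.2, -0.1, 0.5]
gripper_width: 91.3
gripper_force: 0.0
```

Call:
{"fn": "send_rows", "kwargs": {"motion": [{"tx": 0,"ty": 0,"tz": 0,"rx": 0,"ry": 0,"rz": 0,"gripper": -1},{"tx": 0,"ty": 0,"tz": 0,"rx": 0,"ry": 0,"rz": 0,"gripper": -1}]}}

```text
time_s: 22.52
ee_pos: [448.2, -50.5, 404.2]
ee_rot: [-179.9, 0.0, 8.8]
force: [0.4, -0.1, -0.8]
gripper_width: 91.2
gripper_force: 0.0
```

```bash
cat >> h.py <<'E'
x=np.array([.9888,.1495]);y=np.array([-.1495,.9888]);O=np.array([540.4,114.7])
def mag(p): d=np.array(p)[:2]-O; return np.array([d@x,d@y])
def W(a,b,z=0): return np.r_[O+a*x+b*y,z]
def move(to,yaw=None):
    "tool-axis shift in units to world TCP target, at current yaw (tool down), and mm"
    T=tool(); return (T[:3,:3].T@(np.array(to)-T[:3,3])/500).round(4)
E
python3 - <<'E'
from h import *
import pickle
s=env.state(); print(s["time_s"],s["ee_pos"],s["ee_rot"])
im,c=grab("wrist"); cv2.imwrite("pics/w5.png",im); pickle.dump((im,c),open("w5.pkl","wb"))
for a in (-87,-29,29,87): print(a,[(proj(c,W(a,b,12)).round().astype(int).tolist(),im[tuple(proj(c,W(a,b,12)).round().astype(int)[::-1])].tolist()) for b in(-60,0)])
E
```

```text
22.525 [448.23539885 -50.52904305 404.23292112] [-1.79903139e+02  1.61456949e-02  8.82483712e+00]
-87 [([272, 147], [95, 92, 95]), ([241, 147], [91, 87, 90])]
-29 [([271, 115], [236, 72, 255]), ([239, 115], [248, 81, 255])]
29 [([270, 82], [255, 254, 0]), ([236, 82], [255, 254, 0])]
87 [([268, 46], [0, 255, 254]), ([234, 46], [0, 255, 255])]
```

View pics/w5.png

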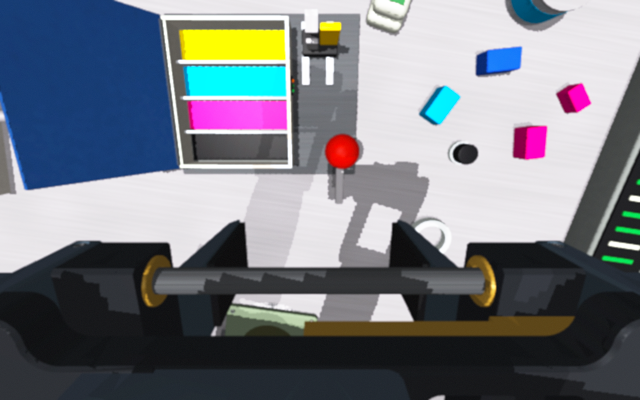

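Lid is open; lanes black (240,147), magenta (240,115), cyan (240,82), yellow (240,46). Magenta stick was knocked and now sits at (530,142); cyan at (440,105). Measure top faces.

```bash
cat >> h.py <<'E'
def stick(im,c,col):
    out=[]
    hsv=cv2.cvtColor(im,cv2.COLOR_BGR2HSV)
    for k in blobs(im,col):
        m=np.zeros(im.shape[:2],np.uint8); cv2.drawContours(m,[k],-1,255,-1)
        v=hsv[...,2]; vals=v[m>0]; t,_=cv2.threshold(vals.reshape(-1,1),0,255,cv2.THRESH_OTSU)
        q=((m>0)&(v>t)).astype(np.uint8); cs=cv2.findContours(q,cv2.RETR_EXTERNAL,cv2.CHAIN_APPROX_NONE)[0]; cn=max(cs,key=cv2.contourArea)
        P=np.array([onz(c,*p[0],40)[:2] for p in cn],np.float32); (ctr,(w,h),a)=cv2.minAreaRect(P)
        if w<h: a+=90; w,h=h,w
        out.append((np.round(ctr,1).tolist(),round(w,1),round(h,1),round((a+90)%180-90,1),int(t),cv2.boundingRect(k)))
    return out
E
python3 - <<'E'
from h import *
import pickle
im,c=pickle.load(open("w5.pkl","rb"))
for n in("cyan","mag"):
    for r in stick(im,c,n): print(n,r)
E
```

```text
cyan ([568.1, 111.2], 166.6, 46.1, -81.2, 226, (183, 66, 103, 30))
cyan ([583.9, -246.8], 56.9, 35.1, -23.8, 193, (420, 86, 40, 38))
cyan ([751.5, -329.7], 29.6, 19.8, 50.2, 114, (511, 0, 49, 23))
mag ([547.6, -430.7], 57.0, 35.1, 16.0, 193, (514, 126, 33, 33))
mag ([632.4, -478.1], 42.4, 26.5, 45.0, 188, (557, 84, 34, 29))
mag ([504.4, 182.1], 50.1, 20.4, -14.0, 217, (187, 101, 17, 28))
```

Call:
{"fn": "send_rows", "kwargs": {"motion": [{"tx": 0,"ty": 0,"tz": 0,"rx": 0,"ry": 0,"rz": -0.319,"gripper": -1},{"tx": 0,"ty": 0,"tz": 0,"rx": 0,"ry": 0,"rz": -0.319,"gripper": -1},{"tx": 0,"ty": 0,"tz": 0,"rx": 0,"ry": 0,"rz": -0.319,"gripper": -1},{"tx": 0,"ty": 0,"tz": 0,"rx": 0,"ry": 0,"rz": -0.319,"gripper": -1},{"tx": 0,"ty": 0,"tz": 0,"rx": 0,"ry": 0,"rz": -0.319,"gripper": -1},{"tx": 0,"ty": 0,"tz": 0,"rx": 0,"ry": 0,"rz": -0.319,"gripper": -1},{"tx": -0.05,"ty": 0.081,"tz": 0.07,"rx": 0,"ry": 0,"rz": 0,"gripper": -1},{"tx": -0.05,"ty": 0.081,"tz": 0.07,"rx": 0,"ry": 0,"rz": 0,"gripper": -1},{"tx": -0.05,"ty": 0.081,"tz": 0.07,"rx": 0,"ry": 0,"rz": 0,"gripper": -1},{"tx": -0.05,"ty": 0.081,"tz": 0.07,"rx": 0,"ry": 0,"rz": 0,"gripper": -1},{"tx": -0.05,"ty": 0.083,"tz": 0.07,"rx": 0,"ry": 0,"rz": 0,"gripper": -1},{"tx": 0,"ty": 0,"tz": 0.1,"rx": 0,"ry": 0,"rz": 0,"gripper": -1}]}}

```text
time_s: 24.08
ee_pos: [587.7, -248.2, 177.8]
ee_rot: [179.8, -0.0, 66.3]
force: [1.2, 0.3, -0.5]
gripper_width: 91.0
gripper_force: 0.0
```

Call:
{"fn": "send_rows", "kwargs": {"motion": [{"tx": 0,"ty": 0,"tz": 0.1,"rx": 0,"ry": 0,"rz": 0,"gripper": -1},{"tx": 0,"ty": 0,"tz": 0,"rx": 0,"ry": 0,"rz": 0,"gripper": -1},{"tx": 0,"ty": 0,"tz": 0,"rx": 0,"ry": 0,"rz": 0,"gripper": -1}]}}

```text
time_s: 24.45
ee_pos: [586.3, -246.7, 131.3]
ee_rot: [179.8, -0.0, 66.4]
force: [0.5, 0.2, 1.1]
gripper_width: 91.4
gripper_force: 0.0
```

```bash
python3 - <<'E'
from h import *
s=env.state(); print(s["time_s"],s["ee_pos"],s["ee_rot"])
im,c=grab("scene")
for n,p in(("cyan",(583.9,-246.8)),("mag",(547.6,-430.7))):
  print(n,proj(c,(*p,20)),[np.mean(k[:,0],0).round(1).tolist() for k in blobs(im,n,40,400)])
print(move((583.9,-246.8,5)))
E
```

```text
24.45 [ 586.25940552 -246.7216479   131.27665159] [ 1.79827445e+02 -2.03106212e-02  6.63678211e+01]
cyan [234.17557869 205.88385104] [[346.2, 243.1], [159.3, 241.7], [232.8, 205.4]]
mag [192.11282156 180.89788095] [[351.0, 228.9], [277.8, 295.3], [190.8, 180.5], [159.9, 192.5]]
[-0.0015 -0.0064  0.2542]
```

Call:
{"fn": "send_rows", "kwargs": {"motion": [{"tx": 0,"ty": -0.004,"tz": 0.1,"rx": 0,"ry": 0,"rz": 0,"gripper": -1},{"tx": 0,"ty": 0,"tz": 0.1,"rx": 0,"ry": 0,"rz": 0,"gripper": -1},{"tx": 0,"ty": 0,"tz": 0.05,"rx": 0,"ry": 0,"rz": 0,"gripper": -1},{"tx": 0,"ty": 0,"tz": 0,"rx": 0,"ry": 0,"rz": 0,"gripper": -1},{"tx": 0,"ty": 0,"tz": 0,"rx": 0,"ry": 0,"rz": 0,"gripper": 1},{"tx": 0,"ty": 0,"tz": 0,"rx": 0,"ry": 0,"rz": 0,"gripper": 1},{"tx": 0,"ty": 0,"tz": 0,"rx": 0,"ry": 0,"rz": 0,"gripper": 1},{"tx": 0,"ty": 0,"tz": 0,"rx": 0,"ry": 0,"rz": 0,"gripper": 1},{"tx": 0,"ty": 0,"tz": 0,"rx": 0,"ry": 0,"rz": 0,"gripper": 1}], "grip_force": 20}}

```text
time_s: 25.62
ee_pos: [583.6, -247.1, 5.5]
ee_rot: [179.9, -0.0, 66.3]
force: [0.2, 0.4, 6.1]
gripper_width: 57.9
gripper_force: 20.0
```

Call:
{"fn": "send_rows", "kwargs": {"motion": [{"tx": 0,"ty": 0,"tz": -0.1,"rx": 0,"ry": 0,"rz": 0,"gripper": 1},{"tx": 0,"ty": 0,"tz": -0.1,"rx": 0,"ry": 0,"rz": 0,"gripper": 1},{"tx": 0,"ty": 0,"tz": -0.1,"rx": 0,"ry": 0,"rz": 0,"gripper": 1},{"tx": 0,"ty": 0,"tz": -0.1,"rx": 0,"ry": 0,"rz": 0.32,"gripper": 1},{"tx": 0,"ty": 0,"tz": 0,"rx": 0,"ry": 0,"rz": 0.32,"gripper": 1},{"tx": 0,"ty": 0,"tz": 0,"rx": 0,"ry": 0,"rz": 0.32,"gripper": 1},{"tx": 0,"ty": 0,"tz": 0,"rx": 0,"ry": 0,"rz": 0.32,"gripper": 1},{"tx": 0,"ty": 0,"tz": 0,"rx": 0,"ry": 0,"rz": 0.32,"gripper": 1},{"tx": 0,"ty": 0,"tz": 0,"rx": 0,"ry": 0,"rz": 0.325,"gripper": 1},{"tx": 0,"ty": 0,"tz": 0,"rx": 0,"ry": 0,"rz": 0,"gripper": 1}]}}

```text
time_s: 26.88
ee_pos: [582.0, -246.5, 203.5]
ee_rot: [-179.9, 0.1, 8.6]
force: [-0.1, 0.9, -1.3]
gripper_width: 58.0
gripper_force: 20.0
```

```bash
python3 - <<'E'
from h import *
s=env.state(); print(s["time_s"],s["ee_pos"],s["ee_rot"],s["gripper_width"])
print(move(W(29,-5,200)),move(W(29,-5,18)))
E
```

```text
26.875 [ 581.99595224 -246.47226162  203.46622697] [-1.79926432e+02  1.07087083e-01  8.62506403e+00] 58.04621126469463
[ 0.0841 -0.7166  0.0077] [ 0.0848 -0.7161  0.3717]
```

Call:
{"fn": "send_rows", "kwargs": {"motion": [{"tx": 0.012,"ty": -0.1023,"tz": 0,"rx": 0,"ry": 0,"rz": 0,"gripper": 1},{"tx": 0.012,"ty": -0.1023,"tz": 0,"rx": 0,"ry": 0,"rz": 0,"gripper": 1},{"tx": 0.012,"ty": -0.1023,"tz": 0,"rx": 0,"ry": 0,"rz": 0,"gripper": 1},{"tx": 0.012,"ty": -0.1023,"tz": 0,"rx": 0,"ry": 0,"rz": 0,"gripper": 1},{"tx": 0.012,"ty": -0.1023,"tz": 0,"rx": 0,"ry": 0,"rz": 0,"gripper": 1},{"tx": 0.012,"ty": -0.1023,"tz": 0,"rx": 0,"ry": 0,"rz": 0,"gripper": 1},{"tx": 0.012,"ty": -0.1023,"tz": 0,"rx": 0,"ry": 0,"rz": 0,"gripper": 1},{"tx": 0,"ty": 0,"tz": 0.09,"rx": 0,"ry": 0,"rz": 0,"gripper": 1},{"tx": 0,"ty": 0,"tz": 0.09,"rx": 0,"ry": 0,"rz": 0,"gripper": 1},{"tx": 0,"ty": 0,"tz": 0,"rx": 0,"ry": 0,"rz": 0,"gripper": 1},{"tx": 0,"ty": 0,"tz": 0,"rx": 0,"ry": 0,"rz": 0,"gripper": 1}]}}

```text
time_s: 28.25
ee_pos: [572.2, 113.7, 115.8]
ee_rot: [-180.0, -0.1, 8.6]
force: [0.1, 0.1, -1.3]
gripper_width: 58.0
gripper_force: 20.0
```

```bash
python3 - <<'E'
from h import *
s=env.state(); print(s["time_s"],s["ee_pos"],s["ee_rot"],s["gripper_width"],mag(s["ee_pos"]))
print(move(W(29,-5,18)))
E
```

```text
28.25 [572.23994211 113.66770857 115.80615827] [-1.79989811e+02 -1.28452231e-01  8.56799613e+00] 58.04177637060584 [31.32900719 -5.78080111]
[-0.0051 -0.0015  0.1956]
```

Call:
{"fn": "send_rows", "kwargs": {"motion": [{"tx": -0.0045,"ty": -0.0015,"tz": 0.08,"rx": 0,"ry": 0,"rz": 0,"gripper": 1},{"tx": 0,"ty": 0,"tz": 0.06,"rx": 0,"ry": 0,"rz": 0,"gripper": 1},{"tx": 0,"ty": 0,"tz": 0.035,"rx": 0,"ry": 0,"rz": 0,"gripper": 1},{"tx": 0,"ty": 0,"tz": 0.02,"rx": 0,"ry": 0,"rz": 0,"gripper": 1},{"tx": 0,"ty": 0,"tz": 0,"rx": 0,"ry": 0,"rz": 0,"gripper": 1},{"tx": 0,"ty": 0,"tz": 0,"rx": 0,"ry": 0,"rz": 0,"gripper": 1}]}}

```text
time_s: 29.0
ee_pos: [569.8, 114.1, 18.2]
ee_rot: [-180.0, -0.1, 8.5]
force: [-1.4, 0.4, -1.2]
gripper_width: 57.9
gripper_force: 20.0
```

Call:
{"fn": "send_rows", "kwargs": {"motion": [{"tx": 0,"ty": 0,"tz": 0,"rx": 0,"ry": 0,"rz": 0,"gripper": -0.7},{"tx": 0,"ty": 0,"tz": 0,"rx": 0,"ry": 0,"rz": 0,"gripper": -0.7},{"tx": 0,"ty": 0,"tz": 0,"rx": 0,"ry": 0,"rz": 0,"gripper": -0.7},{"tx": 0,"ty": 0,"tz": -0.06,"rx": 0,"ry": 0,"rz": 0,"gripper": -0.7},{"tx": 0,"ty": 0,"tz": -0.1,"rx": 0,"ry": 0,"rz": 0,"gripper": -0.7},{"tx": 0,"ty": 0,"tz": -0.12,"rx": 0,"ry": 0,"rz": 0,"gripper": -1},{"tx": 0,"ty": 0,"tz": -0.12,"rx": 0,"ry": 0,"rz": 0,"gripper": -1}]}}

```text
time_s: 29.88
ee_pos: [568.5, 113.9, 218.8]
ee_rot: [-180.0, 0.0, 8.5]
force: [1.3, 0.2, 0.0]
gripper_width: 90.9
gripper_force: 0.0
```

```bash
python3 - <<'E'
from h import *
s=env.state(); print(s["time_s"],s["ee_pos"],s["ee_rot"])
im,c=grab("scene"); print([np.mean(k[:,0],0).round(1).tolist() for k in blobs(im,"mag",40,400)])
T=tool(); a=np.radians(106); print("dx",(np.array((547.6,-430.7,5))-T[:3,3]))
d=np.array((547.6,-430.7,5))-T[:3,3]; print((d@[np.cos(a),np.sin(a),0])/500,(d@[np.sin(a),-np.cos(a),0])/500,-d[2]/500)
E
```

```text
29.875 [568.53414631 113.94386767 218.75053851] [-1.79997529e+02  6.27691439e-04  8.51626296e+00]
[[351.0, 228.8], [277.8, 295.3], [190.8, 180.5], [159.9, 192.5]]
dx [ -25.19292647 -545.44899543 -222.90985274]
-1.0347502295205189 -0.3491262281120502 0.4458197054797321
```

Call:
{"fn": "send_rows", "kwargs": {"motion": [{"tx": 0,"ty": 0,"tz": 0,"rx": 0,"ry": 0,"rz": -0.325,"gripper": -1},{"tx": 0,"ty": 0,"tz": 0,"rx": 0,"ry": 0,"rz": -0.325,"gripper": -1},{"tx": 0,"ty": 0,"tz": 0,"rx": 0,"ry": 0,"rz": -0.325,"gripper": -1},{"tx": 0,"ty": 0,"tz": 0,"rx": 0,"ry": 0,"rz": -0.325,"gripper": -1},{"tx": 0,"ty": 0,"tz": 0,"rx": 0,"ry": 0,"rz": -0.325,"gripper": -1},{"tx": 0,"ty": 0,"tz": 0,"rx": 0,"ry": 0,"rz": -0.325,"gripper": -1},{"tx": 0,"ty": 0,"tz": 0,"rx": 0,"ry": 0,"rz": -0.325,"gripper": -1},{"tx": 0,"ty": 0,"tz": 0,"rx": 0,"ry": 0,"rz": -0.325,"gripper": -1},{"tx": 0,"ty": 0,"tz": 0,"rx": 0,"ry": 0,"rz": -0.325,"gripper": -1},{"tx": 0,"ty": 0,"tz": 0,"rx": 0,"ry": 0,"rz": -0.325,"gripper": -1},{"tx": -0.115,"ty": -0.0388,"tz": 0,"rx": 0,"ry": 0,"rz": 0,"gripper": -1},{"tx": -0.115,"ty": -0.0388,"tz": 0,"rx": 0,"ry": 0,"rz": 0,"gripper": -1}]}}

```text
time_s: 31.42
ee_pos: [563.2, -8.0, 216.6]
ee_rot: [180.0, 0.0, 106.1]
force: [0.3, -0.2, 0.8]
gripper_width: 91.3
gripper_force: 0.0
```

Call:
{"fn": "send_rows", "kwargs": {"motion": [{"tx": -0.115,"ty": -0.0388,"tz": 0,"rx": 0,"ry": 0,"rz": 0,"gripper": -1},{"tx": -0.115,"ty": -0.0388,"tz": 0,"rx": 0,"ry": 0,"rz": 0,"gripper": -1},{"tx": -0.115,"ty": -0.0388,"tz": 0,"rx": 0,"ry": 0,"rz": 0,"gripper": -1},{"tx": -0.115,"ty": -0.0388,"tz": 0,"rx": 0,"ry": 0,"rz": 0,"gripper": -1},{"tx": -0.115,"ty": -0.0388,"tz": 0,"rx": 0,"ry": 0,"rz": 0,"gripper": -1},{"tx": -0.115,"ty": -0.0388,"tz": 0,"rx": 0,"ry": 0,"rz": 0,"gripper": -1},{"tx": -0.115,"ty": -0.0388,"tz": 0,"rx": 0,"ry": 0,"rz": 0,"gripper": -1},{"tx": 0,"ty": 0,"tz": 0.1,"rx": 0,"ry": 0,"rz": 0,"gripper": -1},{"tx": 0,"ty": 0,"tz": 0.08,"rx": 0,"ry": 0,"rz": 0,"gripper": -1},{"tx": 0,"ty": 0,"tz": 0,"rx": 0,"ry": 0,"rz": 0,"gripper": -1},{"tx": 0,"ty": 0,"tz": 0,"rx": 0,"ry": 0,"rz": 0,"gripper": -1}]}}

```text
time_s: 32.8
ee_pos: [544.7, -432.1, 128.5]
ee_rot: [179.9, 0.1, 106.0]
force: [0.5, 0.5, 0.3]
gripper_width: 91.1
gripper_force: 0.0
```

```bash
python3 - <<'E'
from h import *
s=env.state(); print(s["time_s"],s["ee_pos"],s["ee_rot"])
im,c=grab("scene"); print([np.mean(k[:,0],0).round(1).tolist() for k in blobs(im,"mag",40,400)])
print(move((547.6,-430.7,5)))
E
```

```text
32.8 [ 544.685526   -432.09942437  128.52409997] [1.79909397e+02 1.26485768e-01 1.06030232e+02]
[[351.0, 228.8], [277.4, 295.5], [190.9, 180.5], [159.9, 192.5]]
[0.0025 0.0053 0.2487]
```

Call:
{"fn": "send_rows", "kwargs": {"motion": [{"tx": 0.001,"ty": 0.004,"tz": 0.1,"rx": 0,"ry": 0,"rz": 0,"gripper": -1},{"tx": 0,"ty": 0,"tz": 0.1,"rx": 0,"ry": 0,"rz": 0,"gripper": -1},{"tx": 0,"ty": 0,"tz": 0.046,"rx": 0,"ry": 0,"rz": 0,"gripper": -1},{"tx": 0,"ty": 0,"tz": 0,"rx": 0,"ry": 0,"rz": 0,"gripper": -1},{"tx": 0,"ty": 0,"tz": 0,"rx": 0,"ry": 0,"rz": 0,"gripper": 1},{"tx": 0,"ty": 0,"tz": 0,"rx": 0,"ry": 0,"rz": 0,"gripper": 1},{"tx": 0,"ty": 0,"tz": 0,"rx": 0,"ry": 0,"rz": 0,"gripper": 1},{"tx": 0,"ty": 0,"tz": 0,"rx": 0,"ry": 0,"rz": 0,"gripper": 1},{"tx": 0,"ty": 0,"tz": 0,"rx": 0,"ry": 0,"rz": 0,"gripper": 1}], "grip_force": 20}}

```text
time_s: 33.98
ee_pos: [546.1, -430.8, 4.8]
ee_rot: [179.9, 0.1, 106.0]
force: [-0.3, 0.7, 5.1]
gripper_width: 57.8
gripper_force: 20.0
```

Call:
{"fn": "send_rows", "kwargs": {"motion": [{"tx": 0,"ty": 0,"tz": -0.1,"rx": 0,"ry": 0,"rz": 0,"gripper": 1},{"tx": 0,"ty": 0,"tz": -0.1,"rx": 0,"ry": 0,"rz": 0,"gripper": 1},{"tx": 0,"ty": 0,"tz": -0.1,"rx": 0,"ry": 0,"rz": 0.325,"gripper": 1},{"tx": 0,"ty": 0,"tz": -0.1,"rx": 0,"ry": 0,"rz": 0.325,"gripper": 1},{"tx": 0,"ty": 0,"tz": 0,"rx": 0,"ry": 0,"rz": 0.325,"gripper": 1},{"tx": 0,"ty": 0,"tz": 0,"rx": 0,"ry": 0,"rz": 0.325,"gripper": 1},{"tx": 0,"ty": 0,"tz": 0,"rx": 0,"ry": 0,"rz": 0.325,"gripper": 1},{"tx": 0,"ty": 0,"tz": 0,"rx": 0,"ry": 0,"rz": 0.325,"gripper": 1},{"tx": 0,"ty": 0,"tz": 0,"rx": 0,"ry": 0,"rz": 0.325,"gripper": 1},{"tx": 0,"ty": 0,"tz": 0,"rx": 0,"ry": 0,"rz": 0.325,"gripper": 1},{"tx": 0,"ty": 0,"tz": 0,"rx": 0,"ry": 0,"rz": 0.325,"gripper": 1},{"tx": 0,"ty": 0,"tz": 0,"rx": 0,"ry": 0,"rz": 0.32,"gripper": 1}]}}

```text
time_s: 35.48
ee_pos: [545.1, -430.3, 202.9]
ee_rot: [-179.9, 0.1, 8.3]
force: [0.3, 1.1, -1.8]
gripper_width: 57.9
gripper_force: 20.0
```

```bash
python3 - <<'E'
from h import *
s=env.state(); print(s["time_s"],s["ee_pos"],s["ee_rot"],s["gripper_width"])
print(move(W(-29,-5,200)))
E
```

```text
35.475 [ 545.09320584 -430.31405834  202.8939126 ] [-1.79920533e+02  7.77475243e-02  8.34424231e+00] 57.88549966101784
[ 0.0909 -1.0696  0.0071]
```

Call:
{"fn": "send_rows", "kwargs": {"motion": [{"tx": 0.0101,"ty": -0.1188,"tz": 0,"rx": 0,"ry": 0,"rz": 0,"gripper": 1},{"tx": 0.0101,"ty": -0.1188,"tz": 0,"rx": 0,"ry": 0,"rz": 0,"gripper": 1},{"tx": 0.0101,"ty": -0.1188,"tz": 0,"rx": 0,"ry": 0,"rz": 0,"gripper": 1},{"tx": 0.0101,"ty": -0.1188,"tz": 0,"rx": 0,"ry": 0,"rz": 0,"gripper": 1},{"tx": 0.0101,"ty": -0.1188,"tz": 0,"rx": 0,"ry": 0,"rz": 0,"gripper": 1},{"tx": 0.0101,"ty": -0.1188,"tz": 0,"rx": 0,"ry": 0,"rz": 0,"gripper": 1},{"tx": 0.0101,"ty": -0.1188,"tz": 0,"rx": 0,"ry": 0,"rz": 0,"gripper": 1},{"tx": 0.0101,"ty": -0.1188,"tz": 0,"rx": 0,"ry": 0,"rz": 0,"gripper": 1},{"tx": 0.0101,"ty": -0.1188,"tz": 0,"rx": 0,"ry": 0,"rz": 0,"gripper": 1},{"tx": 0,"ty": 0,"tz": 0.08,"rx": 0,"ry": 0,"rz": 0,"gripper": 1},{"tx": 0,"ty": 0,"tz": 0.08,"rx": 0,"ry": 0,"rz": 0,"gripper": 1},{"tx": 0,"ty": 0,"tz": 0,"rx": 0,"ry": 0,"rz": 0,"gripper": 1}]}}

```text
time_s: 36.98
ee_pos: [507.1, 104.5, 121.0]
ee_rot: [180.0, 0.5, 8.7]
force: [0.1, 0.9, -0.2]
gripper_width: 57.9
gripper_force: 20.0
```

Call:
{"fn": "send_rows", "kwargs": {"motion": [{"tx": 0,"ty": 0,"tz": 0,"rx": 0,"ry": 0,"rz": 0,"gripper": 1}]}}

```text
time_s: 37.1
ee_pos: [510.9, 104.8, 125.0]
ee_rot: [-180.0, -0.1, 8.6]
force: [0.1, -0.1, -0.5]
gripper_width: 57.8
gripper_force: 20.0
```

```bash
python3 - <<'E'
from h import *
s=env.state(); print(s["time_s"],s["ee_pos"],s["ee_rot"],s["gripper_width"],mag(s["ee_pos"]))
print(move(W(-29,-5,17.5)))
E
```

```text
37.1 [510.85653823 104.78164937 124.96642736] [-1.79994403e+02 -9.99877066e-02  8.64462507e+00] 57.780399319846396 [-30.69536841  -5.39051757]
[ 0.003  -0.0008  0.2149]
```

Call:
{"fn": "send_rows", "kwargs": {"motion": [{"tx": 0.0025,"ty": 0,"tz": 0.08,"rx": 0,"ry": 0,"rz": 0,"gripper": 1},{"tx": 0,"ty": 0,"tz": 0.08,"rx": 0,"ry": 0,"rz": 0,"gripper": 1},{"tx": 0,"ty": 0,"tz": 0.034,"rx": 0,"ry": 0,"rz": 0,"gripper": 1},{"tx": 0,"ty": 0,"tz": 0.02,"rx": 0,"ry": 0,"rz": 0,"gripper": 1},{"tx": 0,"ty": 0,"tz": 0,"rx": 0,"ry": 0,"rz": 0,"gripper": 1},{"tx": 0,"ty": 0,"tz": 0,"rx": 0,"ry": 0,"rz": 0,"gripper": 1}]}}

```text
time_s: 37.85
ee_pos: [512.2, 105.1, 18.1]
ee_rot: [-180.0, -0.1, 8.7]
force: [-0.0, -0.0, -1.0]
gripper_width: 58.0
gripper_force: 20.0
```

Call:
{"fn": "send_rows", "kwargs": {"motion": [{"tx": 0,"ty": 0,"tz": 0,"rx": 0,"ry": 0,"rz": 0,"gripper": -0.7},{"tx": 0,"ty": 0,"tz": 0,"rx": 0,"ry": 0,"rz": 0,"gripper": -0.7},{"tx": 0,"ty": 0,"tz": 0,"rx": 0,"ry": 0,"rz": 0,"gripper": -0.7},{"tx": 0,"ty": 0,"tz": -0.06,"rx": 0,"ry": 0,"rz": 0,"gripper": -0.7},{"tx": 0,"ty": 0,"tz": -0.1,"rx": 0,"ry": 0,"rz": 0,"gripper": -0.7},{"tx": 0,"ty": 0,"tz": -0.12,"rx": 0,"ry": 0,"rz": 0,"gripper": -0.5},{"tx": 0,"ty": 0,"tz": -0.12,"rx": 0,"ry": 0,"rz": 0,"gripper": 0.4},{"tx": -0.12,"ty": 0,"tz": -0.02,"rx": 0,"ry": 0,"rz": 0,"gripper": 0.4},{"tx": 0,"ty": 0,"tz": -0.1,"rx": 0,"ry": 0,"rz": 0,"gripper": 0.4},{"tx": 0,"ty": 0,"tz": 0,"rx": 0,"ry": 0,"rz": 0,"gripper": 0.4},{"tx": 0,"ty": 0,"tz": 0,"rx": 0,"ry": 0,"rz": 0,"gripper": 0.4}]}}

```text
time_s: 39.22
ee_pos: [452.2, 96.0, 277.1]
ee_rot: [-180.0, -0.1, 8.7]
force: [0.2, -0.9, -0.1]
gripper_width: 27.5
gripper_force: 0.0
```

```bash
python3 - <<'E'
from h import *
s=env.state(); print(s["time_s"],s["ee_pos"],s["ee_rot"],s["gripper_width"])
im,c=grab("wrist"); cv2.imwrite("pics/w6.png",im)
p=500,366.4,320; print(move(p))
E
```

```text
39.225 [452.19351451  95.99848865 277.14792647] [-1.79994817e+02 -6.66663207e-02  8.66456095e+00] 27.503877805102455
[ 0.1763 -0.5203 -0.0869]
```

View pics/w6.png

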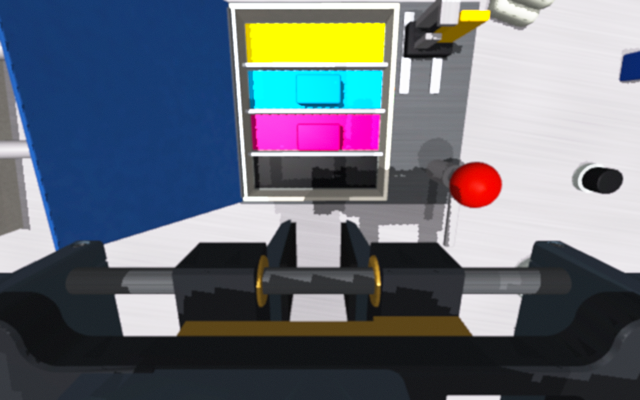

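Both sticks lie in their lanes (cyan (318,90), magenta (318,135)). Now fetch the handle to close the lid.

Call:
{"fn": "send_rows", "kwargs": {"motion": [{"tx": 0,"ty": 0,"tz": -0.0869,"rx": 0,"ry": 0,"rz": 0,"gripper": 0.4},{"tx": 0.0294,"ty": -0.0867,"tz": 0,"rx": 0,"ry": 0,"rz": 0,"gripper": 0.4},{"tx": 0.0294,"ty": -0.0867,"tz": 0,"rx": 0,"ry": 0,"rz": 0,"gripper": 0.4},{"tx": 0.0294,"ty": -0.0867,"tz": 0,"rx": 0,"ry": 0,"rz": 0,"gripper": 0.4},{"tx": 0.0294,"ty": -0.0867,"tz": 0,"rx": 0,"ry": 0,"rz": 0,"gripper": 0.4},{"tx": 0.0294,"ty": -0.0867,"tz": 0,"rx": 0,"ry": 0,"rz": 0,"gripper": 0.4},{"tx": 0.0294,"ty": -0.0867,"tz": 0,"rx": 0,"ry": 0,"rz": 0,"gripper": 0.4},{"tx": 0,"ty": 0,"tz": 0,"rx": 0,"ry": 0,"rz": 0,"gripper": 0.4},{"tx": 0,"ty": 0,"tz": 0,"rx": 0,"ry": 0,"rz": 0,"gripper": 0.4},{"tx": 0,"ty": 0,"tz": 0,"rx": 0,"ry": 0,"rz": 0,"gripper": 0.4}]}}

```text
time_s: 40.52
ee_pos: [500.0, 365.3, 320.4]
ee_rot: [180.0, 0.0, 8.6]
force: [0.9, 0.1, -0.0]
gripper_width: 27.2
gripper_force: 0.0
```

```bash
python3 - <<'E'
from h import *
s=env.state(); print(s["time_s"],s["ee_pos"],s["ee_rot"],s["qpos"])
print(move((500,366.4,207.5)))
f=lambda a:np.array([-225*np.cos(a)+46*np.sin(a),225*np.sin(a)+46*np.cos(a)])
A=np.linspace(2.1,0,25); P=np.array([f(a) for a in A]); print(np.c_[A[1:],-np.diff(P[:,0])/500,-np.diff(P[:,1])/500].round(4))
E
```

```text
40.525 [499.95455029 365.29804458 320.35934926] [1.79977973e+02 1.32306016e-02 8.59983829e+00] [ 3.50974925e+01  2.00996590e+01  7.19414177e+01 -1.38188623e-02
  8.79805918e+01  1.16498141e+02]
[ 0.0005 -0.0023  0.2257]
[[ 2.0125e+00  3.1100e-02 -2.5500e-02]
 [ 1.9250e+00  3.3200e-02 -2.2700e-02]
 [ 1.8375e+00  3.5000e-02 -1.9700e-02]
 [ 1.7500e+00  3.6600e-02 -1.6600e-02]
 [ 1.6625e+00  3.7900e-02 -1.3300e-02]
 [ 1.5750e+00  3.8900e-02 -9.9000e-03]
 [ 1.4875e+00  3.9600e-02 -6.5000e-03]
 [ 1.4000e+00  4.0100e-02 -3.0000e-03]
 [ 1.3125e+00  4.0200e-02  5.0000e-04]
 [ 1.2250e+00  4.0000e-02  4.0000e-03]
 [ 1.1375e+00  3.9500e-02  7.5000e-03]
 [ 1.0500e+00  3.8700e-02  1.0900e-02]
 [ 9.6250e-01  3.7600e-02  1.4300e-02]
 [ 8.7500e-01  3.6200e-02  1.7500e-02]
 [ 7.8750e-01  3.4500e-02  2.0600e-02]
 [ 7.0000e-01  3.2600e-02  2.3500e-02]
 [ 6.1250e-01  3.0400e-02  2.6300e-02]
 [ 5.2500e-01  2.8000e-02  2.8800e-02]
 [ 4.3750e-01  2.5400e-02  3.1200e-02]
 [ 3.5000e-01  2.2500e-02  3.3300e-02]
 [ 2.6250e-01  1.9500e-02  3.5100e-02]
 [ 1.7500e-01  1.6400e-02  3.6700e-02]
 [ 8.7500e-02  1.3100e-02  3.8000e-02]
 [ 0.0000e+00  9.8000e-03  3.9000e-02]]
```

Call:
{"fn": "send_rows", "kwargs": {"motion": [{"tx": 0,"ty": -0.0023,"tz": 0.08,"rx": 0,"ry": 0,"rz": 0,"gripper": 0.4},{"tx": 0,"ty": 0,"tz": 0.08,"rx": 0,"ry": 0,"rz": 0,"gripper": 0.4},{"tx": 0,"ty": 0,"tz": 0.04,"rx": 0,"ry": 0,"rz": 0,"gripper": 0.4},{"tx": 0,"ty": 0,"tz": 0.025,"rx": 0,"ry": 0,"rz": 0,"gripper": 0.4},{"tx": 0,"ty": 0,"tz": 0,"rx": 0,"ry": 0,"rz": 0,"gripper": 0.4},{"tx": 0,"ty": 0,"tz": 0,"rx": 0,"ry": 0,"rz": 0,"gripper": 1},{"tx": 0,"ty": 0,"tz": 0,"rx": 0,"ry": 0,"rz": 0,"gripper": 1},{"tx": 0,"ty": 0,"tz": 0,"rx": 0,"ry": 0,"rz": 0,"gripper": 1},{"tx": 0,"ty": 0,"tz": 0,"rx": 0,"ry": 0,"rz": 0,"gripper": 1}], "grip_force": 25}}

```text
time_s: 41.65
ee_pos: [500.3, 367.5, 208.3]
ee_rot: [-180.0, -0.1, 8.7]
force: [2.5, -2.3, -0.0]
gripper_width: 13.4
gripper_force: 25.0
```

Call:
{"fn": "send_rows", "kwargs": {"motion": [{"tx": 0,"ty": 0.0311,"tz": -0.0255,"rx": 0,"ry": 0,"rz": 0,"gripper": 1},{"tx": 0,"ty": 0.0332,"tz": -0.0227,"rx": 0,"ry": 0,"rz": 0,"gripper": 1},{"tx": 0,"ty": 0.035,"tz": -0.0197,"rx": 0,"ry": 0,"rz": 0,"gripper": 1},{"tx": 0,"ty": 0.0366,"tz": -0.0166,"rx": 0,"ry": 0,"rz": 0,"gripper": 1}]}}

```text
time_s: 42.15
ee_pos: [510.2, 303.4, 252.8]
ee_rot: [-179.5, -0.2, 8.7]
force: [-0.9, 7.5, 4.8]
gripper_width: 13.3
gripper_force: 25.0
```

Call:
{"fn": "send_rows", "kwargs": {"motion": [{"tx": 0,"ty": 0.0379,"tz": -0.0133,"rx": 0,"ry": 0,"rz": 0,"gripper": 1},{"tx": 0,"ty": 0.0389,"tz": -0.0099,"rx": 0,"ry": 0,"rz": 0,"gripper": 1},{"tx": 0,"ty": 0.0396,"tz": -0.0065,"rx": 0,"ry": 0,"rz": 0,"gripper": 1},{"tx": 0,"ty": 0.0401,"tz": -0.003,"rx": 0,"ry": 0,"rz": 0,"gripper": 1},{"tx": 0,"ty": 0.0402,"tz": 0.0005,"rx": 0,"ry": 0,"rz": 0,"gripper": 1},{"tx": 0,"ty": 0.04,"tz": 0.004,"rx": 0,"ry": 0,"rz": 0,"gripper": 1},{"tx": 0,"ty": 0.0395,"tz": 0.0075,"rx": 0,"ry": 0,"rz": 0,"gripper": 1},{"tx": 0,"ty": 0.0387,"tz": 0.0109,"rx": 0,"ry": 0,"rz": 0,"gripper": 1}]}}

```text
time_s: 43.15
ee_pos: [534.5, 144.8, 256.7]
ee_rot: [-179.9, -0.2, 8.7]
force: [2.0, 1.8, 3.8]
gripper_width: 13.5
gripper_force: 25.0
```

Call:
{"fn": "send_rows", "kwargs": {"motion": [{"tx": 0,"ty": 0.0376,"tz": 0.0143,"rx": 0,"ry": 0,"rz": 0,"gripper": 1},{"tx": 0,"ty": 0.0362,"tz": 0.0175,"rx": 0,"ry": 0,"rz": 0,"gripper": 1},{"tx": 0,"ty": 0.0345,"tz": 0.0206,"rx": 0,"ry": 0,"rz": 0,"gripper": 1},{"tx": 0,"ty": 0.0326,"tz": 0.0235,"rx": 0,"ry": 0,"rz": 0,"gripper": 1},{"tx": 0,"ty": 0.0304,"tz": 0.0263,"rx": 0,"ry": 0,"rz": 0,"gripper": 1},{"tx": 0,"ty": 0.028,"tz": 0.0288,"rx": 0,"ry": 0,"rz": 0,"gripper": 1},{"tx": 0,"ty": 0.0254,"tz": 0.0312,"rx": 0,"ry": 0,"rz": 0,"gripper": 1},{"tx": 0,"ty": 0.0225,"tz": 0.0333,"rx": 0,"ry": 0,"rz": 0,"gripper": 1}]}}

```text
time_s: 44.15
ee_pos: [553.3, 21.4, 156.4]
ee_rot: [180.0, -0.1, 8.7]
force: [6.3, 0.6, 3.4]
gripper_width: 13.5
gripper_force: 25.0
```

Call:
{"fn": "send_rows", "kwargs": {"motion": [{"tx": 0,"ty": 0.0195,"tz": 0.0351,"rx": 0,"ry": 0,"rz": 0,"gripper": 1},{"tx": 0,"ty": 0.0164,"tz": 0.0367,"rx": 0,"ry": 0,"rz": 0,"gripper": 1},{"tx": 0,"ty": 0.0131,"tz": 0.038,"rx": 0,"ry": 0,"rz": 0,"gripper": 1},{"tx": 0,"ty": 0.007,"tz": 0.026,"rx": 0,"ry": 0,"rz": 0,"gripper": 1},{"tx": 0,"ty": 0.003,"tz": 0.012,"rx": 0,"ry": 0,"rz": 0,"gripper": 1},{"tx": 0,"ty": 0,"tz": 0,"rx": 0,"ry": 0,"rz": 0,"gripper": 1}]}}

```text
time_s: 44.9
ee_pos: [557.8, -8.5, 81.9]
ee_rot: [179.9, -0.1, 8.7]
force: [7.8, -4.9, -2.3]
gripper_width: 13.5
gripper_force: 25.0
```

Call:
{"fn": "send_rows", "kwargs": {"motion": [{"tx": 0,"ty": 0,"tz": 0.008,"rx": 0,"ry": 0,"rz": 0,"gripper": 1},{"tx": 0,"ty": 0,"tz": 0,"rx": 0,"ry": 0,"rz": 0,"gripper": 1}]}}

```text
time_s: 45.15
ee_pos: [558.0, -9.2, 78.5]
ee_rot: [179.8, -0.1, 8.7]
force: [6.7, -6.4, -0.3]
gripper_width: 13.2
gripper_force: 25.0
```

Call:
{"fn": "send_rows", "kwargs": {"motion": [{"tx": 0,"ty": 0,"tz": 0.008,"rx": 0,"ry": 0,"rz": 0,"gripper": 1},{"tx": 0,"ty": 0,"tz": 0,"rx": 0,"ry": 0,"rz": 0,"gripper": 1}]}}

```text
time_s: 45.4
ee_pos: [558.2, -9.7, 76.0]
ee_rot: [179.7, -0.2, 8.8]
force: [4.7, -9.1, 8.9]
gripper_width: 13.7
gripper_force: 25.0
```

Call:
{"fn": "send_rows", "kwargs": {"motion": [{"tx": 0,"ty": 0,"tz": 0,"rx": 0,"ry": 0,"rz": 0,"gripper": -0.2},{"tx": 0,"ty": 0,"tz": 0,"rx": 0,"ry": 0,"rz": 0,"gripper": -0.2},{"tx": 0,"ty": 0,"tz": 0,"rx": 0,"ry": 0,"rz": 0,"gripper": -0.2},{"tx": 0,"ty": 0,"tz": -0.06,"rx": 0,"ry": 0,"rz": 0,"gripper": -0.2},{"tx": 0,"ty": 0,"tz": -0.05,"rx": 0,"ry": 0,"rz": 0,"gripper": -0.2},{"tx": 0,"ty": 0,"tz": 0,"rx": 0,"ry": 0,"rz": 0,"gripper": 1},{"tx": 0,"ty": 0,"tz": 0,"rx": 0,"ry": 0,"rz": 0,"gripper": 1},{"tx": 0,"ty": 0,"tz": 0,"rx": 0,"ry": 0,"rz": 0,"gripper": 1},{"tx": 0,"ty": 0,"tz": 0,"rx": 0,"ry": 0,"rz": 0,"gripper": 1}]}}

```text
time_s: 46.52
ee_pos: [556.2, -6.6, 129.4]
ee_rot: [-180.0, 0.1, 8.7]
force: [0.2, 0.3, -0.2]
gripper_width: 17.3
gripper_force: 0.0
```

Call:
{"fn": "send_rows", "kwargs": {"motion": [{"tx": 0,"ty": 0,"tz": 0.02,"rx": 0,"ry": 0,"rz": 0,"gripper": 1},{"tx": 0,"ty": 0,"tz": 0.01,"rx": 0,"ry": 0,"rz": 0,"gripper": 1},{"tx": 0,"ty": 0,"tz": 0,"rx": 0,"ry": 0,"rz": 0,"gripper": 1}]}}

```text
time_s: 46.9
ee_pos: [556.2, -6.7, 114.5]
ee_rot: [-180.0, 0.1, 8.7]
force: [-0.4, 0.1, 0.1]
gripper_width: 0.6
gripper_force: 0.0
```

Call:
{"fn": "send_rows", "kwargs": {"motion": [{"tx": 0,"ty": 0,"tz": 0.006,"rx": 0,"ry": 0,"rz": 0,"gripper": 1},{"tx": 0,"ty": 0,"tz": 0,"rx": 0,"ry": 0,"rz": 0,"gripper": 1}]}}

```text
time_s: 47.15
ee_pos: [556.7, -6.7, 112.2]
ee_rot: [-180.0, 0.0, 8.7]
force: [-0.4, 0.1, 0.2]
gripper_width: 0.4
gripper_force: 0.0
```

Call:
{"fn": "send_rows", "kwargs": {"motion": [{"tx": 0,"ty": 0.004,"tz": 0.006,"rx": 0,"ry": 0,"rz": 0,"gripper": 1},{"tx": 0,"ty": 0,"tz": 0,"rx": 0,"ry": 0,"rz": 0,"gripper": 1}]}}

```text
time_s: 47.4
ee_pos: [557.3, -8.3, 110.1]
ee_rot: [-179.9, -0.1, 8.6]
force: [-1.1, 2.8, 4.7]
gripper_width: 0.6
gripper_force: 2.3
```

Call:
{"fn": "send_rows", "kwargs": {"motion": [{"tx": 0,"ty": 0,"tz": 0.006,"rx": 0,"ry": 0,"rz": 0,"gripper": 1},{"tx": 0,"ty": 0,"tz": 0,"rx": 0,"ry": 0,"rz": 0,"gripper": 1}]}}

```text
time_s: 47.65
ee_pos: [557.5, -8.3, 109.7]
ee_rot: [-180.0, -0.2, 8.6]
force: [-4.9, 1.5, 19.3]
gripper_width: 0.6
gripper_force: 9.9
```

Call:
{"fn": "send_rows", "kwargs": {"motion": [{"tx": 0,"ty": 0,"tz": 0.004,"rx": 0,"ry": 0,"rz": 0,"gripper": 1},{"tx": 0,"ty": 0,"tz": 0,"rx": 0,"ry": 0,"rz": 0,"gripper": 1}]}}

```text
time_s: 47.9
ee_pos: [557.6, -8.3, 109.5]
ee_rot: [-180.0, -0.2, 8.6]
force: [-8.3, 2.2, 30.3]
gripper_width: 0.7
gripper_force: 14.8
```

Call:
{"fn": "send_rows", "kwargs": {"motion": [{"tx": 0,"ty": 0,"tz": -0.1,"rx": 0,"ry": 0,"rz": 0,"gripper": -1},{"tx": 0,"ty": 0,"tz": -0.12,"rx": 0,"ry": 0,"rz": -0.32,"gripper": -1},{"tx": 0,"ty": 0,"tz": 0,"rx": 0,"ry": 0,"rz": -0.32,"gripper": -1},{"tx": 0,"ty": 0,"tz": 0,"rx": 0,"ry": 0,"rz": -0.32,"gripper": -1},{"tx": 0,"ty": 0,"tz": 0,"rx": 0,"ry": 0,"rz": -0.32,"gripper": -1},{"tx": 0,"ty": 0,"tz": 0,"rx": 0,"ry": 0,"rz": -0.32,"gripper": -1},{"tx": 0,"ty": 0,"tz": 0,"rx": 0,"ry": 0,"rz": -0.32,"gripper": -1},{"tx": 0,"ty": 0,"tz": 0,"rx": 0,"ry": 0,"rz": -0.32,"gripper": -1},{"tx": 0,"ty": 0,"tz": 0,"rx": 0,"ry": 0,"rz": -0.32,"gripper": -1},{"tx": 0,"ty": 0,"tz": 0,"rx": 0,"ry": 0,"rz": -0.32,"gripper": -1},{"tx": 0,"ty": 0,"tz": 0,"rx": 0,"ry": 0,"rz": -0.32,"gripper": -1},{"tx": -0.051,"ty": -0.088,"tz": 0,"rx": 0,"ry": 0,"rz": 0,"gripper": -1}]}}

```text
time_s: 49.4
ee_pos: [522.3, -43.9, 213.8]
ee_rot: [179.9, 0.0, 104.9]
force: [-0.3, -0.9, 0.2]
gripper_width: 91.3
gripper_force: 0.0
```

Call:
{"fn": "send_rows", "kwargs": {"motion": [{"tx": -0.051,"ty": -0.088,"tz": 0,"rx": 0,"ry": 0,"rz": 0,"gripper": -1},{"tx": 0,"ty": 0,"tz": 0,"rx": 0,"ry": 0,"rz": 0,"gripper": -1},{"tx": 0,"ty": 0,"tz": 0,"rx": 0,"ry": 0,"rz": 0,"gripper": -1}]}}

```text
time_s: 49.78
ee_pos: [485.4, -80.3, 214.5]
ee_rot: [179.9, 0.0, 104.6]
force: [0.3, 0.4, 0.2]
gripper_width: 91.2
gripper_force: 0.0
```

```bash
python3 - <<'E'
from h import *
s=env.state(); print(s["time_s"],s["ee_pos"],s["ee_rot"])
print(move((485,-80.3,100)))
E
```

```text
49.775 [485.38460204 -80.25181845 214.54193682] [1.79924813e+02 4.95797613e-03 1.04630028e+02]
[ 1.000e-04 -1.100e-03  2.291e-01]
```

Call:
{"fn": "send_rows", "kwargs": {"motion": [{"tx": 0,"ty": 0,"tz": 0.09,"rx": 0,"ry": 0,"rz": 0,"gripper": -1},{"tx": 0,"ty": 0,"tz": 0.08,"rx": 0,"ry": 0,"rz": 0,"gripper": -1},{"tx": 0,"ty": 0,"tz": 0.058,"rx": 0,"ry": 0,"rz": 0,"gripper": -1},{"tx": 0,"ty": 0,"tz": 0,"rx": 0,"ry": 0,"rz": 0,"gripper": -1},{"tx": 0,"ty": 0,"tz": 0,"rx": 0,"ry": 0,"rz": 0,"gripper": 1},{"tx": 0,"ty": 0,"tz": 0,"rx": 0,"ry": 0,"rz": 0,"gripper": 1},{"tx": 0,"ty": 0,"tz": 0,"rx": 0,"ry": 0,"rz": 0,"gripper": 1},{"tx": 0,"ty": 0,"tz": 0,"rx": 0,"ry": 0,"rz": 0,"gripper": 1},{"tx": 0,"ty": 0,"tz": 0,"rx": 0,"ry": 0,"rz": 0,"gripper": 1},{"tx": 0,"ty": 0,"tz": 0,"rx": 0,"ry": 0,"rz": 0,"gripper": 1}], "grip_force": 45}}

```text
time_s: 51.02
ee_pos: [485.4, -80.3, 100.8]
ee_rot: [179.9, 0.0, 104.7]
force: [0.1, 0.5, 3.9]
gripper_width: 52.3
gripper_force: 45.0
```

Call:
{"fn": "send_rows", "kwargs": {"motion": [{"tx": 0,"ty": 0,"tz": 0,"rx": 0,"ry": 0,"rz": 0.27,"gripper": 1},{"tx": 0,"ty": 0,"tz": 0,"rx": 0,"ry": 0,"rz": 0.27,"gripper": 1},{"tx": 0,"ty": 0,"tz": 0,"rx": 0,"ry": 0,"rz": 0.27,"gripper": 1},{"tx": 0,"ty": 0,"tz": 0,"rx": 0,"ry": 0,"rz": 0.27,"gripper": 1},{"tx": 0,"ty": 0,"tz": 0,"rx": 0,"ry": 0,"rz": 0.27,"gripper": 1},{"tx": 0,"ty": 0,"tz": 0,"rx": 0,"ry": 0,"rz": 0.27,"gripper": 1},{"tx": 0,"ty": 0,"tz": 0,"rx": 0,"ry": 0,"rz": 0.27,"gripper": 1},{"tx": 0,"ty": 0,"tz": 0,"rx": 0,"ry": 0,"rz": 0.27,"gripper": 1},{"tx": 0,"ty": 0,"tz": 0,"rx": 0,"ry": 0,"rz": 0.27,"gripper": 1},{"tx": 0,"ty": 0,"tz": 0,"rx": 0,"ry": 0,"rz": 0.27,"gripper": 1},{"tx": 0,"ty": 0,"tz": 0,"rx": 0,"ry": 0,"rz": 0.27,"gripper": 1},{"tx": 0,"ty": 0,"tz": 0,"rx": 0,"ry": 0,"rz": 0.23,"gripper": 1}]}}

```text
time_s: 52.52
ee_pos: [486.0, -81.5, 100.9]
ee_rot: [179.8, -0.1, 8.7]
force: [-2.5, -2.8, 5.3]
gripper_width: 52.6
gripper_force: 45.0
```

```bash
python3 -c "
from h import *
s=env.state();print(s['ee_pos'],s['ee_rot'],s['force'],s['torque'],s['gripper_width'])"
```

```text
[486.0398528  -81.46109285 100.94860766] [ 1.79800934e+02 -1.14869423e-01  8.73187628e+00] [-2.53579984 -2.8195865   5.32187184] [-0.63638149  0.58827283  1.27818545] 52.624057838433075
```

Call:
{"fn": "send_rows", "kwargs": {"motion": [{"tx": 0,"ty": 0,"tz": 0,"rx": 0,"ry": 0,"rz": 0,"gripper": -1},{"tx": 0,"ty": 0,"tz": 0,"rx": 0,"ry": 0,"rz": 0,"gripper": -1},{"tx": 0,"ty": 0,"tz": 0,"rx": 0,"ry": 0,"rz": 0,"gripper": -1},{"tx": 0,"ty": 0,"tz": 0,"rx": 0,"ry": 0,"rz": 0,"gripper": -1},{"tx": 0,"ty": 0,"tz": -0.1,"rx": 0,"ry": 0,"rz": 0,"gripper": -1},{"tx": 0,"ty": 0,"tz": -0.12,"rx": 0,"ry": 0,"rz": 0,"gripper": -1},{"tx": 0,"ty": 0,"tz": -0.12,"rx": 0,"ry": 0,"rz": 0,"gripper": -1},{"tx": -0.07,"ty": 0,"tz": -0.1,"rx": 0,"ry": 0,"rz": 0,"gripper": -1},{"tx": 0,"ty": 0,"tz": -0.1,"rx": 0,"ry": 0,"rz": 0,"gripper": -1},{"tx": 0,"ty": 0,"tz": 0,"rx": 0,"ry": 0,"rz": 0,"gripper": -1},{"tx": 0,"ty": 0,"tz": 0,"rx": 0,"ry": 0,"rz": 0,"gripper": -1}]}}

```text
time_s: 53.9
ee_pos: [449.8, -85.4, 369.5]
ee_rot: [-180.0, 0.1, 8.7]
force: [-0.9, -0.3, -1.2]
gripper_width: 91.1
gripper_force: 0.0
```

```bash
python3 - <<'E'
from h import *
im,c=grab("wrist"); cv2.imwrite("pics/w7.png",im)
E
```

```text
(no output)
```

View pics/w7.png

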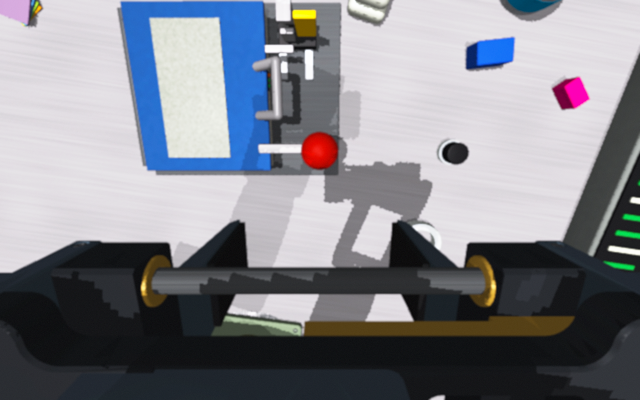

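The picture shows the lid flat shut and the cam arm (280,149) over the lid's edge from the ball (320,150), so the knob is locked. The decoys and loupe are in place. Handing in.

```bash
python3 -c "
from workcell import env
print(env.job_done())"
```

```text
the job is handed in; nothing more can be done
None
```

The job is handed in at about 54 s of the 210 s limit: the cyan and magenta sticks (the only two I could see on the bench) lie in their matching lanes, the lid is shut and the ball knob is turned back to its locked stop; the judge returned no verdict.

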